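Weigh the glue tins on the spring scale

ROBOT

A 6-joint arm with a two-finger parallel gripper is mounted at the origin on the work surface. World frame = base frame: x ahead of the robot, y to its left, z up, the work surface at z = 0. Lengths are in m, angles in rad, forces in N, time in s.
With the tool pointing down it reaches from about 0.275 to 0.775 m from the base axis. Payload 14.6 kg.
Tool frame: the origin (TCP) lies midway between the tips of the shut fingers; the grasp point (between the pads) lies 19 mm behind it (r.pinch_z is the distance from the TCP to the grasp point, in m); z points along the fingers, y is the line along which they close (so a half turn about z gives the same grasp; the last joint's range is limited). The gripper opens to 85 mm and grips with 20 to 120 N. Pads are 22 mm wide; open, the fingers measure 114 mm over their backs; the gripper's body (76 mm by 85 mm) begins 54 mm behind the grasp point. The pads swing forward as they close: fully open they stand 13 mm farther back than shut.
Start: joints at [-1.463, 0.263, -0.048, 1.259, 0, 1.415], TCP at [0.136, -0.507, 0.231] pointing down, gripper open.
Joint ranges: [-2.65, 2.65], [-0.89, 1.7], [-1.18, 1.37], [-2.13, 2.11], [-1.35, 1.29], [-3.14, 3.14]. Speed limits (rad/s): [1.89, 1.89, 2.57, 2.79, 3.14, 3.14].

INTERFACE

Orientations are given as a unit quaternion [x, y, z, w].
In Python, from station import r gives the robot as it stands.
- The arm moves only by the tool jog_arm, never from a script. Its argument "commands" is a list of rows, each an object with "xyz": the shift along the tool's x, y, z in cm, a list of three; "rot": the turn, a rotation vector about the tool's x, y, z in degrees, a list of three. In form: [{"xyz": [x, y, z], "rot": [ax, ay, az]}, ...]. A call has 1 to 12 rows; each row shifts and turns the commanded pose from where the row before left it, along the tool's axes as they then stand; what a row does not reach is not made up. A row lasts 1/10 s, in which the tool goes at most 50 mm and 8.59 degrees, less where a joint would pass 70% of its speed; a pose out of reach is approached as far as the arm can. A call with a gripper value outside its range is refused whole. "fingers" is the closure, from -1 (fully open) to 1 (shut), set as the call begins (left out, the last holds). The fingers move at their own pace and stop on an object; "force" is the grip in N (left out, the last holds). Time passes only in rows, so rows that do not move let the fingers close. It gives the time, the measured TCP pose, the force, the opening and the grip force at its end, in the units of the state.
- r.read_state(): the state, without advancing time (a new reading comes with each control period).
- r.read_camera(name): name is "side" or "top" or "wrist"; returns the picture (420x560x3 uint8, blue, green, red); there is no depth.
- r.camera_model(name): a dict with "intrinsics" (3x3 intrinsics, pixels), "T" (4x4, takes a point from camera to world coordinates). Camera axes: x right, y down, z forward; pixel columns grow to the right and rows downward; lengths in m; the calibration is good to about 2 mm. A picture is of the moment at which its call begins: read the wrist's pose just before it. camera_model takes no time and is no camera call; for the wrist camera it gives the pose at the moment of the call.
- r.hand_in(): hands the job in; it is judged then, once.
Trained networks look in the newest picture that a camera, given by its name, has taken for a name from the list of things; names that differ only in an ending like _2 or _b are one class to them, and where a whole thing is asked for, a point or a joint stands for the part that bears it (a point fixed in the world has none). Each returns a list of dicts, best first, with "conf" (0 to 1); they miss things now and then, are a little off and sometimes report something else, mostly with a low value. They report only what shows in the picture. A call takes as long as a camera call.
- r.boxes_of(camera, query): "at" ([column, row] in pixels, amid what is visible of it).
- r.masks_of(camera, query): "mask" (420x560 bool, what is visible of it) and "at" ([column, row] in pixels, amid what is visible of it).
The state is a dict: "clock": time; "joint_positions": joint angles; "qvel": joint speeds; "effort": joint torques, N m; "ee_pos": TCP position; "eef_rot": TCP orientation; "force": force on the tool from outside, world axes, zero at the start; "moment": the same for the moment, N m; "finger_gap": opening from 0.0 (shut) to 1.0 (fully open); "finger_force": force on a finger pad.
Only numpy, scipy, OpenCV 4.12 (cv2) and the standard library are available. Lean on these libraries where they do the work, as an engineer would, in place of code of your own. Each camera call takes 0.05 s, during which the arm holds its last target. There are 200 camera calls.

TASK

Weigh the open stock of glue on the cobbler's bench. First clear the glue spreader off the cork mat: slide its blade fully home into the slot of the wooden holder block and let go. Then hang every glue tin that is there (two or three) on the spring scale, one tin to a hook, let go of them all and wait until the scale has hung still for two seconds with all of them on it; after that take the tins down again and stand each upright in the middle of the disc of its own colour on the mat. Do not drag the scale down towards its stop, and leave the other things on the bench alone.

Things in the scene. Friction and masses are not known exactly. Their poses are not given: they have to be found in the camera images.
- tin_red: red glue tin, 60 mm across, 56 mm high, 0.28-0.52 kg. Rigid 6 mm wire bail over the lid in its y-z plane (uprights y = +-24 mm to z = 92 mm, then sloping to an apex at y = 0): an open eye, z = 56 to 112 mm, looked through along x. On the apex a grip block 12 (x) x 22 (y) x 26 mm, z = 115 to 141 mm: pinch its 22 mm from above. Origin: centre of underside, z up; same after a half turn.
- tin_blue: blue glue tin, 60 mm across, 56 mm high, 0.28-0.52 kg. Rigid 6 mm wire bail over the lid in its y-z plane (uprights y = +-24 mm to z = 92 mm, then sloping to an apex at y = 0): an open eye, z = 56 to 112 mm, looked through along x. On the apex a grip block 12 (x) x 22 (y) x 26 mm, z = 115 to 141 mm: pinch its 22 mm from above. Origin: centre of underside, z up; same after a half turn.
- tin_yellow: yellow glue tin, 60 mm across, 56 mm high, 0.28-0.52 kg. Rigid 6 mm wire bail over the lid in its y-z plane (uprights y = +-24 mm to z = 92 mm, then sloping to an apex at y = 0): an open eye, z = 56 to 112 mm, looked through along x. On the apex a grip block 12 (x) x 22 (y) x 26 mm, z = 115 to 141 mm: pinch its 22 mm from above. Origin: centre of underside, z up; same after a half turn.
- tin_red_eye (a point): underside of the bail's apex of the red tin, 112 mm above the tin's origin on its axis: the point that rests on a hook
- tin_blue_eye (a point): underside of the bail's apex of the blue tin, 112 mm above the tin's origin on its axis: the point that rests on a hook
- tin_yellow_eye (a point): underside of the bail's apex of the yellow tin, 112 mm above the tin's origin on its axis: the point that rests on a hook
- spot_red: the red disc printed on the cork mat: red ring 76 mm outside diameter with a red dot in the middle; flat; origin at its centre, on the mat's top (4 mm above the table)
- spot_blue: the blue disc printed on the cork mat: blue ring 76 mm outside diameter with a blue dot in the middle; flat; origin at its centre, on the mat's top (4 mm above the table)
- spot_yellow: the yellow disc printed on the cork mat: yellow ring 76 mm outside diameter with a yellow dot in the middle; flat; origin at its centre, on the mat's top (4 mm above the table)
- mat: cork mat 130 x 330 x 4 mm fixed on the table, long along its y; origin under its centre. The three discs lie in a row on it 105 mm apart, in any order.
- bar (a joint): spring scale: column 290 mm high on a green foot; 90 mm in front of it (robot side) a steel load bar 230 mm long carries three hooks, seats 40 mm in front of the bar. Joint: dip of the bar in m, 0 empty, grows downward, stops at 0.07; 400 N/m, so 7 to 13 mm per tin; it bobs after loading or unloading and is still after about 2 s.
- hook_1 (a point): seat (lowest point, top of the wire) of the left (+y of the scale) hook; moves with the bar; 194 mm up when empty. x points from tip to column (away from the robot), y along the bar; hooks 95 mm apart. 8 mm wire, shallow V: rises 12 mm over 40 mm back to the bar (+x) and 16 mm over 26 mm to the free tip (-x; ends 30 mm before the seat). A bail slips over the tip along +x, slides to the seat.
- hook_2 (a point): seat (lowest point, top of the wire) of the middle hook; moves with the bar; 194 mm up when empty. x points from tip to column (away from the robot), y along the bar; hooks 95 mm apart. 8 mm wire, shallow V: rises 12 mm over 40 mm back to the bar (+x) and 16 mm over 26 mm to the free tip (-x; ends 30 mm before the seat). A bail slips over the tip along +x, slides to the seat.
- hook_3 (a point): seat (lowest point, top of the wire) of the right (-y of the scale) hook; moves with the bar; 194 mm up when empty. x points from tip to column (away from the robot), y along the bar; hooks 95 mm apart. 8 mm wire, shallow V: rises 12 mm over 40 mm back to the bar (+x) and 16 mm over 26 mm to the free tip (-x; ends 30 mm before the seat). A bail slips over the tip along +x, slides to the seat.
- spreader: glue spreader lying flat: steel blade 75 long, 50 wide, 3 mm thick to +x; light wooden handle 110 long, 22 wide, 18 mm high to -x; undersides flush. Origin: on the underside where blade and handle meet; z up. 0.14 kg, balances within 15 mm of the origin. Pinch the handle across its 22 mm, about 40 mm behind the origin.
- spreader_tip (a point): middle of the spreader blade's front edge, 75 mm ahead of its origin, 1.5 mm above its underside
- block: dark wooden holder block fixed on the table, 90 x 90 x 56 mm, origin under its centre. Level slot 60 wide, 10 mm high (floor 40 mm above the table) opens in its -x face and runs 78 mm along +x to a back wall at x = 33 mm. Two strips, open between, are its roof. A ledge 30 mm wide extends the floor 20 mm out from the mouth. The blade slides in along +x, front edge first.
- hammer: a hammer lying on the bench near the robot; not part of the job, leave alone
- brush: a brush lying at the left back; not part of the job, leave alone
- mug: white mug 76 mm across, 85 mm high; not part of the job, leave alone
- jar: amber jar 60 mm across, 90 mm high; not part of the job, leave alone
- wax_tin: flat dark steel wax tin 64 mm across, 24 mm high; not part of the job, leave alone
- tape: orange roll of tape 70 mm across, 24 mm high, lying flat; not part of the job, leave alone
- last: wooden shoe last about 240 mm long, 85 mm high; not part of the job, leave alone

How it is judged:
On the way, in this order (a step that is already met when the one before it is completed fails the run):
1. the spreader's blade is fully home in the holder slot, let go and at rest (x of spreader_tip in the frame of block between 0.018 and 0.037 m and y of spreader_tip in the frame of block between -0.012 and 0.012 m and z of spreader_tip in the frame of block between 0.036 and 0.054 m and angle between the x axis of spreader and the x axis of block, either way round below 0.2 rad and linear speed of spreader below 0.02 m/s and contact force between the fingers and spreader below 0.1 N), for 0.3 s.
2. every tin present hangs from a hook of the scale at once, untouched, and scale and tins have been still for 1.5 s ((distance between tin_red_eye and hook_1 below 0.015 m or distance between tin_red_eye and hook_2 below 0.015 m or distance between tin_red_eye and hook_3 below 0.015 m) and height (world z) of each of tin_red, tin_blue, tin_yellow above 0.02 m and linear speed of each of tin_red, tin_blue, tin_yellow below 0.03 m/s and contact force between the fingers and tin_red below 0.1 N and (distance between tin_blue_eye and hook_1 below 0.015 m or distance between tin_blue_eye and hook_2 below 0.015 m or distance between tin_blue_eye and hook_3 below 0.015 m) and contact force between the fingers and tin_blue below 0.1 N and (distance between tin_yellow_eye and hook_1 below 0.015 m or distance between tin_yellow_eye and hook_2 below 0.015 m or distance between tin_yellow_eye and hook_3 below 0.015 m) and contact force between the fingers and tin_yellow below 0.1 N and velocity of joint bar between -0.01 and 0.01 m/s), for 1.5 s.
At the end, for the whole second after the job is handed in: Every tin present stands upright (within 0.1 rad) and at rest on the mat, its centre within 15 mm of the centre of the disc of its own colour; the spreader is at rest in the block with its blade's front edge within 15 mm of the slot's back wall and level; the scale hangs empty (dip under 4 mm) (all of step 1 and horizontal distance between tin_red and spot_red below 0.015 m and height (world z) of each of tin_red, tin_blue, tin_yellow below 0.012 m and angle between each of tin_red, tin_blue, tin_yellow's own z axis and vertical below 0.1 rad and linear speed of each of tin_red, tin_blue, tin_yellow below 0.02 m/s and horizontal distance between tin_blue and spot_blue below 0.015 m and horizontal distance between tin_yellow and spot_yellow below 0.015 m and value of joint bar below 0.004 m); the robot touches nothing.
It fails at once if the scale is pulled down more than 55 mm (value of joint bar above 0.055 m).
It fails at once if one of the other things on the bench is moved more than 30 mm (distance of any of hammer, brush, mug, jar, wax_tin, tape, last from where it was at the start of the episode above 0.03 m).
Of tin_red, tin_blue, tin_yellow only 2 to 3 are there at a start; the rules pass over those that are not, and their reading is None.
At some moment in a run one of spreader, tin_red, tin_blue, tin_yellow may be knocked a few centimetres aside while the robot is not near it.
It also fails if it takes over 210 s, if anything falls off the work surface, if the arm or the gripper's body presses on something with over 40 N, if the wrist force passes 120 N, or if a joint passes its speed limit or range.

## Working session

There is one attempt and no reset: what is moved stays moved. The work goes in short steps, Python scripts to look and compute and a tool call to move; the robot and the scene stay as the last step left them, time stands still between calls to the robot, and variables do not carry over. Pictures are saved under pics/ and viewed, at most 14 in all, crops included, and the job is handed in when it is done.

Besides the shell and the picture viewer there is one more tool, called after ">>>" as name([rows], argument=value, ...), one row to a line, values as JSON. jog_arm: Moves the arm, as the interface text tells. Its arguments: {"type":"object","properties":{"commands":{"type":"array"},"fingers":{"type":"number"},"force":{"type":"number"}},"required":["commands"]}

```bash
ls; mkdir -p pics
python3 - <<'E'
from station import r
import cv2
for c in ("top","side"):
    cv2.imwrite(f"pics/{c}0.png", r.read_camera(c))
    m=r.camera_model(c); print(c,m["intrinsics"],m["T"])
    for q in ["tin_red","tin_blue","tin_yellow","spreader","block","mat","bar","spot_red","spot_blue","spot_yellow","hook_1"]:
        print(q,[(round(d["conf"],2),[round(v) for v in d["at"]]) for d in r.boxes_of(c,q)][:4])
s=r.read_state(); print(s)
E
```

```text
pics
top [[510.45815485   0.         279.05452118]
 [  0.         510.45815485 210.08897985]
 [  0.           0.           1.        ]] [[ 0.01014775 -0.98399208  0.17792306  0.28205993]
 [-0.99983759 -0.0073346   0.01646171 -0.07565692]
 [-0.0148932  -0.17806121 -0.9839067   1.55207775]
 [ 0.          0.          0.          1.        ]]
tin_red [(0.81, [314, 189])]
tin_blue [(0.74, [389, 233])]
tin_yellow [(0.85, [350, 195])]
spreader [(0.77, [294, 241]), (0.23, [408, 177])]
block [(0.66, [136, 248])]
mat [(0.62, [290, 257])]
bar [(0.81, [199, 171]), (0.62, [350, 195])]
spot_red [(0.62, [256, 248]), (0.48, [203, 171])]
spot_blue [(0.58, [290, 237])]
spot_yellow [(0.83, [326, 248])]
hook_1 [(0.82, [201, 167]), (0.66, [349, 197])]
side [[521.26213012   0.         275.36317887]
 [  0.         521.26213012 211.29808952]
 [  0.           0.           1.        ]] [[-6.85700698e-01 -4.98215226e-01  5.30656331e-01 -4.23221673e-01]
 [-7.27883326e-01  4.69987640e-01 -4.99296987e-01  8.16916713e-01]
 [-6.44554981e-04 -7.28624188e-01 -6.84913408e-01  1.34830749e+00]
 [ 0.00000000e+00  0.00000
[... 481 characters left out ...]
_positions': array([-1.46330197e+00,  2.63098650e-01, -4.83094737e-02,  1.25941157e+00,
       -1.50759027e-05,  1.41550337e+00]), 'qvel': array([ 1.54502553e-03,  1.28810765e-04,  4.45315074e-04, -1.12032657e-03,
       -7.51468126e-06,  1.98409508e-03]), 'effort': array([ 4.47171260e-04, -6.37448859e+01,  3.84764349e+01,  1.16438943e-03,
        7.34768355e-05,  1.46403551e-05]), 'ee_pos': array([ 0.13637447, -0.50697096,  0.2312755 ]), 'eef_rot': array([ 9.91380265e-01,  1.31015914e-01, -7.25658813e-06, -1.18607040e-05]), 'force': array([-0.73802698,  0.26196523, -0.32731928]), 'moment': array([-0.00881717,  0.02541701,  0.01291884]), 'finger_force': 0.0, 'finger_gap': 0.9996048094394082}
```

View pics/top0.png

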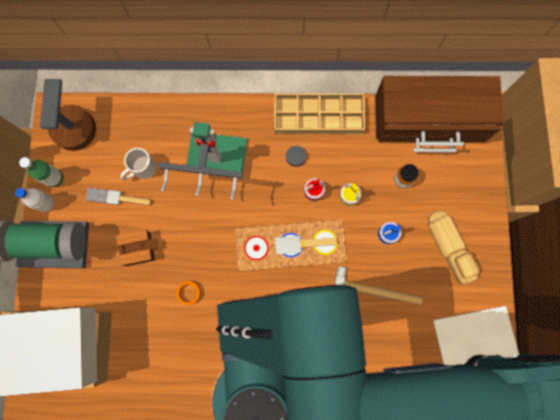

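View pics/side0.png

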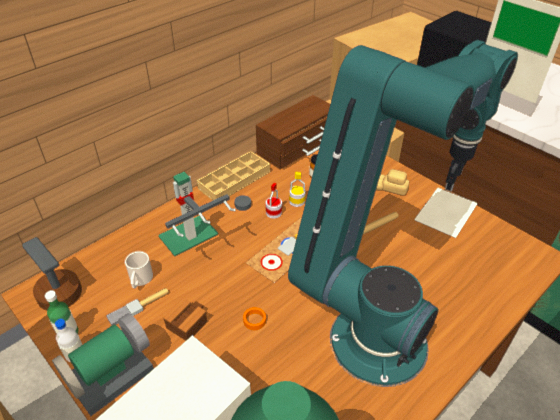

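The top view shows red, yellow and blue tins at (314,189), (350,195) and (389,233). The spreader lies on the mat with its blade at (288,245), the block is at (138,248) and the scale at (205,175). I'll enlarge the parts that matter.

```bash
cat > h.py <<'E'
import numpy as np, cv2
from station import r
from scipy.spatial.transform import Rotation as R
def ray(cam, px, z, m=None):
    m=m or r.camera_model(cam); K,T=m["intrinsics"],m["T"]
    d=T[:3,:3]@np.linalg.solve(K,[px[0],px[1],1.]); o=T[:3,3]
    return o+d*(z-o[2])/d[2]
def proj(cam,p,m=None):
    m=m or r.camera_model(cam); T=m["T"]
    q=m["intrinsics"]@(T[:3,:3].T@(np.array(p)-T[:3,3])); return q[:2]/q[2]
def pose():
    s=r.read_state(); e=R.from_quat(s["eef_rot"])
    return np.array(s["ee_pos"]),e,s
def to(target,yaw=None):
    """shift in tool cm to a world point; tool yaw = heading of tool y"""
    p,e,s=pose(); d=e.inv().apply(np.array(target)-p)*100
    M=e.as_matrix(); print("t",round(s["clock"],1),"p",p.round(4),"tool cm",d.round(2),"yaw_y",np.degrees(np.arctan2(M[1,1],M[0,1])).round(1),"q6",s["joint_positions"][5].round(2),"zax",M[:,2].round(3))
E
python3 - <<'E'
from h import *
im=cv2.imread("pics/top0.png")
a=cv2.resize(im[120:275,110:260],None,fx=3.7,fy=3.7,interpolation=cv2.INTER_CUBIC)
b=cv2.resize(im[215:275,100:360],None,fx=3,fy=3,interpolation=cv2.INTER_CUBIC)
cv2.imwrite("pics/c1.png",a)
for n,px,z in [("red",(314,189),.09),("yel",(350,195),.09),("blu",(389,233),.09),("block",(137,248),.05),("sred",(256,248),.004),("syel",(326,242),.004),("sblu",(290.5,245),.004),("blade",(288,245),.006),("hand",(318,242),.02),("h1",(168,192),.19),("h2",(200,193),.19),("h3",(234,197),.19),("hammer",(342,275),.02),("tape",(189,293),.02)]:
    print(n,ray("top",px,z).round(3))
E
```

```text
red [ 0.61  -0.153  0.09 ]
yel [ 0.593 -0.258  0.09 ]
blu [ 0.482 -0.368  0.09 ]
block [0.436 0.369 0.05 ]
sred [0.444 0.019 0.004]
syel [ 0.464 -0.194  0.004]
sblu [ 0.454 -0.086  0.004]
blade [ 0.454 -0.078  0.006]
hand [ 0.462 -0.168  0.02 ]
h1 [0.576 0.252 0.19 ]
h2 [0.574 0.164 0.19 ]
h3 [0.564 0.07  0.19 ]
hammer [ 0.364 -0.239  0.02 ]
tape [0.307 0.215 0.02 ]
```

View pics/c1.png

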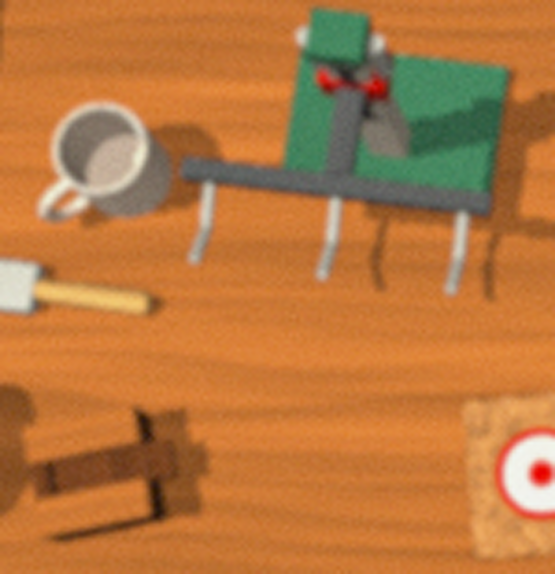

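Run:
```python
from h import *
p,e,s=pose(); m=r.camera_model("wrist"); print(e.inv().apply(m["T"][:3,3]-p), (e.inv().as_matrix()@m["T"][:3,:3]).round(3), m["intrinsics"][0,0])
to([0.42,-0.13,0.36])
```

```text
[ 0.06959768 -0.00083261 -0.14238069] [[-0.    -0.962 -0.272]
 [ 1.    -0.001  0.001]
 [-0.001 -0.272  0.962]] 373.8026774388959
t 1.2 p [ 0.1364 -0.507   0.2313] tool cm [ 37.18 -29.04 -12.87] yaw_y -74.9 q6 1.42 zax [-0.  0. -1.]
```

>>> jog_arm([
  {"xyz":[0,0,-4.5]},
  {"xyz":[3.4,-2.6,-0.8]},
  {"xyz":[3.4,-2.6,-0.8]},
  {"xyz":[3.4,-2.6,-0.8]},
  {"xyz":[3.4,-2.6,-0.8]},
  {"xyz":[3.4,-2.6,-0.8]},
  {"xyz":[3.4,-2.6,-0.8]},
  {"xyz":[3.4,-2.6,-0.8]},
  {"xyz":[3.4,-2.6,-0.8]},
  {"xyz":[3.4,-2.6,-0.8]},
  {"xyz":[3.4,-2.6,-0.8]},
  {"xyz":[3.2,-3.0,-0.4]},
])

```text
invalid input at $.commands[0]: expected keys xyz, rot
```

>>> jog_arm([
  {"xyz":[0,0,0]},
  {"xyz":[0,0,0]},
  {"xyz":[0,0,0]},
])

```text
invalid input at $.commands[0]: expected keys xyz, rot
```

```bash
cat > look.py <<'E'
import sys
from h import *
n=sys.argv[1]; qs=sys.argv[2:]
to([0,0,0]); m=r.camera_model("wrist")
cv2.imwrite(f"pics/{n}.png", r.read_camera("wrist"))
np.savez(f"pics/{n}.npz",K=m["intrinsics"],T=m["T"])
for q in qs:
    for d in r.masks_of("wrist",q)[:3]:
        mk=d["mask"].astype(np.uint8); c,sz,an=cv2.minAreaRect(cv2.findNonZero(mk))
        print(q,round(d["conf"],2),np.round(d["at"],1),"rect",np.round(c,1),np.round(sz,1),round(an,1),"z.004",ray("wrist",d["at"],.004,m).round(4))
E
python3 look.py w1 spreader spot_red spot_blue spot_yellow tin_red tin_yellow tin_blue
```

```text
t 1.2 p [ 0.1364 -0.507   0.2313] tool cm [  0.   -52.5   23.13] yaw_y -74.9 q6 1.42 zax [-0.  0. -1.]
```

View pics/w1.png

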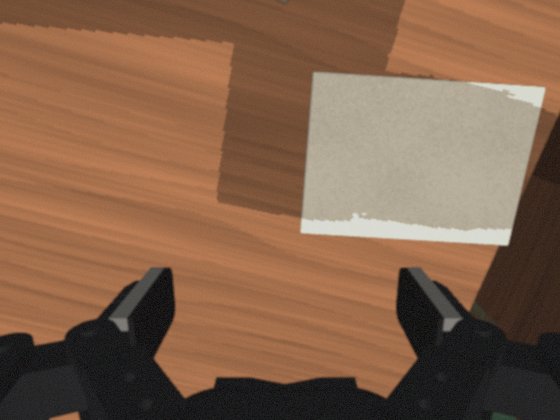

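The move was refused because every row needs both keys, so this picture only shows the bench from the start pose. I'll send the move again.

>>> jog_arm([
  {"xyz":[0,0,-4.5],"rot":[0,0,0]},
  {"xyz":[3.4,-2.6,-0.8],"rot":[0,0,0]},
  {"xyz":[3.4,-2.6,-0.8],"rot":[0,0,0]},
  {"xyz":[3.4,-2.6,-0.8],"rot":[0,0,0]},
  {"xyz":[3.4,-2.6,-0.8],"rot":[0,0,0]},
  {"xyz":[3.4,-2.6,-0.8],"rot":[0,0,0]},
  {"xyz":[3.4,-2.6,-0.8],"rot":[0,0,0]},
  {"xyz":[3.4,-2.6,-0.8],"rot":[0,0,0]},
  {"xyz":[3.4,-2.6,-0.8],"rot":[0,0,0]},
  {"xyz":[3.4,-2.6,-0.8],"rot":[0,0,0]},
  {"xyz":[0,0,0],"rot":[0,0,0]},
  {"xyz":[0,0,0],"rot":[0,0,0]},
])

```text
clock: 2.8
ee_pos: [0.3715, -0.2009, 0.3484]
eef_rot: [0.991, 0.132, 0.0, 0.0]
force: [-0.8, -0.3, -0.9]
finger_gap: 1.0
finger_force: 0.0
```

```bash
python3 look.py w2 spreader spot_red spot_blue spot_yellow tin_red tin_yellow tin_blue
```

```text
t 2.8 p [ 0.3715 -0.2009  0.3484] tool cm [-30.58 -29.15  34.82] yaw_y -74.8 q6 2.19 zax [ 0. -0. -1.]
spreader 0.6 [225.2  70.9] rect [247.9  71.9] [154.   43.3] 11.3 z.004 [ 0.4548 -0.1021  0.004 ]
spot_blue 0.93 [214.4  89.4] rect [214.3  64.9] [51.4 65.6] 7.4 z.004 [ 0.4301 -0.094   0.004 ]
spot_yellow 0.98 [295.   67.2] rect [296.   79.5] [60. 65.] 0.0 z.004 [ 0.4813 -0.1836  0.004 ]
tin_yellow 0.69 [459.8 100.3] rect [470.9 100.2] [54.6 98.3] 80.5 z.004 [ 0.4979 -0.3932  0.004 ]
tin_yellow 0.57 [388.7   0. ] rect [388.5   1. ] [ 2. 17.] 90.0 z.004 [ 0.5812 -0.2695  0.004 ]
tin_blue 0.64 [459.9  99.9] rect [471. 101.] [54. 98.] 90.0 z.004 [ 0.4984 -0.3932  0.004 ]
tin_blue 0.4 [354.9 212. ] rect [377.5 220.5] [191.   68.4] 26.6 z.004 [ 0.3247 -0.3117  0.004 ]
```

View pics/w2.png

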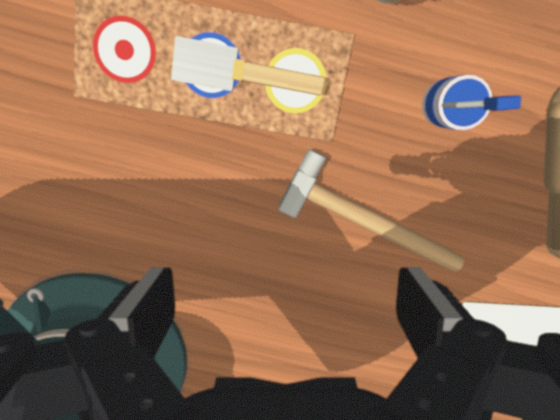

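The wrist view shows the red dot at (124,49) and the yellow ring centred near (296,80). The blade tip edge is at (174,57), the junction at (236,68) and the handle end at (326,86). The blue tin is at (463,102).

Run:
```python
from h import *
z=np.load("pics/w2.npz"); m={"intrinsics":z["K"],"T":z["T"]}
im=cv2.imread("pics/w2.png"); 
def c(mask,x0,x1,y0,y1):
    s=np.zeros_like(mask);s[y0:y1,x0:x1]=mask[y0:y1,x0:x1];p=cv2.findNonZero(s)
    e=cv2.fitEllipse(cv2.convexHull(p)); return e
hsv=cv2.cvtColor(im,cv2.COLOR_BGR2HSV)
red=cv2.inRange(hsv,(0,170,120),(6,255,255))|cv2.inRange(hsv,(174,150,120),(180,255,255))
yel=cv2.inRange(hsv,(24,150,150),(35,255,255)); blu=cv2.inRange(hsv,(105,130,80),(125,255,255))
P={}
for n,k,b in [("red",red,(85,165,5,95)),("yel",yel,(250,340,40,125)),("blu",blu,(170,250,20,110))]:
    e=c(k,*b); P[n]=ray("wrist",e[0],.004,m); print(n,e,P[n].round(4))
print("mid",((P["red"]+P["yel"])/2).round(4),np.linalg.norm(P["red"]-P["yel"]))
for n,px,h in [("tip",(174,57),.007),("org",(236.5,68),.007),("hend",(326,86),.022),("h0",(240,69),.022)]:
    print(n,ray("wrist",px,h,m).round(4))
for n,px,h in [("bail l",(445,104),.06),("block0",(488,104),.119),("block1",(520,102),.145)]:
    print(n,ray("wrist",px,h,m).round(4))
```

```text
red ((123.9474105834961, 48.67529296875), (58.3138313293457, 67.37438201904297), 149.18234252929688) [0.4474 0.0213 0.004 ]Traceback (most recent call last):
  File "<stdin>", line 12, in <module>
  File "<stdin>", line 6, in c
cv2.error: OpenCV(4.12.0) /io/opencv/modules/imgproc/src/convhull.cpp:143: error: (-215:Assertion failed) total >= 0 && (depth == CV_32F || depth == CV_32S) in function 'convexHull'
```

Run:
```python
from h import *
z=np.load("pics/w2.npz"); m={"intrinsics":z["K"],"T":z["T"]}
for n,px,h in [("syel",(296,80),.004),("tip",(174,57),.007),("org",(236.5,68),.007),("hend",(326,86),.022),("h0",(240,69),.022),("bail l",(445,104),.06),("block0",(488,104),.119),("block1",(520,102),.145)]:
    print(n,ray("wrist",px,h,m).round(4))
to([.45,.25,.38])
```

```text
syel [ 0.4674 -0.1887  0.004 ]
tip [ 0.4539 -0.0396  0.007 ]
org [ 0.4615 -0.1152  0.007 ]
hend [ 0.4691 -0.2249  0.022 ]
h0 [ 0.4608 -0.1215  0.022 ]
bail l [ 0.4831 -0.3545  0.06  ]
block0 [ 0.4878 -0.3707  0.119 ]
block1 [ 0.4934 -0.3844  0.145 ]
t 3.2 p [ 0.3707 -0.2021  0.3482] tool cm [ 19.34 -41.62  -3.18] yaw_y -75.0 q6 2.19 zax [-0.  0. -1.]
```

>>> jog_arm([
  {"xyz":[1.76,-3.9,-0.1],"rot":[0,0,0]},
  {"xyz":[1.76,-3.9,-0.1],"rot":[0,0,0]},
  {"xyz":[1.76,-3.9,-0.1],"rot":[0,0,0]},
  {"xyz":[1.76,-3.9,-0.1],"rot":[0,0,0]},
  {"xyz":[1.76,-3.9,-0.1],"rot":[0,0,0]},
  {"xyz":[1.76,-3.9,-0.1],"rot":[0,0,0]},
  {"xyz":[1.76,-3.9,-0.1],"rot":[0,0,0]},
  {"xyz":[1.76,-3.9,-0.1],"rot":[0,0,0]},
  {"xyz":[1.76,-3.9,-0.1],"rot":[0,0,0]},
  {"xyz":[1.76,-3.9,-0.1],"rot":[0,0,0]},
])

```text
clock: 4.2
ee_pos: [0.4422, 0.2135, 0.3584]
eef_rot: [0.99, 0.139, -0.0, -0.004]
force: [0.5, 0.5, 0.4]
finger_gap: 0.998
finger_force: 0.0
```

>>> jog_arm([
  {"xyz":[0,0,0],"rot":[0,0,-8]},
  {"xyz":[0,0,0],"rot":[0,0,-8]},
  {"xyz":[0,0,0],"rot":[0,0,-8]},
  {"xyz":[0,0,0],"rot":[0,0,-8]},
  {"xyz":[0,0,0],"rot":[0,0,-8]},
  {"xyz":[0,0,0],"rot":[0,0,-8]},
  {"xyz":[0,0,0],"rot":[0,0,-8]},
  {"xyz":[0,0,0],"rot":[0,0,-8]},
  {"xyz":[0,0,0],"rot":[0,0,-8]},
  {"xyz":[0,0,0],"rot":[0,0,-8]},
  {"xyz":[0,0,0],"rot":[0,0,0]},
  {"xyz":[0,0,0],"rot":[0,0,0]},
])

```text
clock: 5.4
ee_pos: [0.4425, 0.2112, 0.3583]
eef_rot: [0.672, 0.741, 0.002, -0.003]
force: [-0.5, 0.2, 0.0]
finger_gap: 0.998
finger_force: 0.0
```

```bash
python3 look.py w3 block hook_1 spot_red
```

```text
t 5.4 p [0.4425 0.2112 0.3583] tool cm [-17.   -46.04  35.77] yaw_y 5.6 q6 1.75 zax [-0.002  0.007 -1.   ]
block 0.56 [301.2  30.9] rect [299.5  36.5] [87. 73.] 0.0 z.004 [0.4469 0.3677 0.004 ]
hook_1 0.63 [518.8 247.3] rect [499.9 248.5] [138.8 257.5] 18.1 z.004 [0.7848 0.1172 0.004 ]
spot_red 0.83 [277.2 283.8] rect [275.5 287. ] [46. 51.] 90.0 z.004 [0.4486 0.0271 0.004 ]
```

View pics/w3.png

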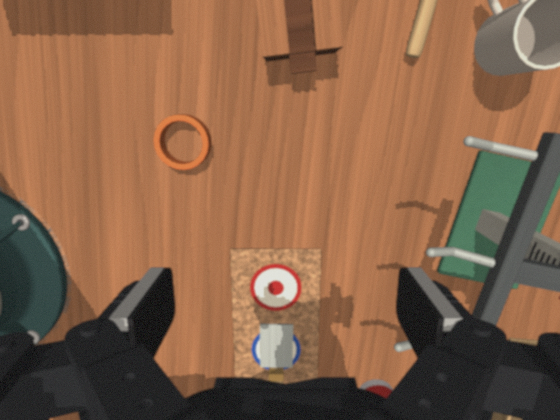

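The block's mouth faces −y: the ledge is at (303,62) and the floor between the strips runs straight up. The hook tips are at (469,143) and (433,252). I'll move nearer the block.

>>> jog_arm([
  {"xyz":[4,0,0],"rot":[0,0,0]},
  {"xyz":[4,0,0],"rot":[0,0,0]},
  {"xyz":[4,0,0],"rot":[0,0,0]},
  {"xyz":[0,0,0],"rot":[0,0,0]},
  {"xyz":[0,0,0],"rot":[0,0,0]},
])

```text
clock: 6.1
ee_pos: [0.43, 0.3313, 0.3588]
eef_rot: [0.67, 0.742, 0.002, -0.003]
force: [0.1, -0.1, -0.5]
finger_gap: 0.998
finger_force: 0.0
```

```bash
python3 look.py w4 block hook_1
python3 - <<'E'
import cv2
im=cv2.imread("pics/w4.png"); a=cv2.resize(im[20:220,200:560],(800,444),interpolation=cv2.INTER_CUBIC); cv2.imwrite("pics/w4c.png",a)
E
```

```text
t 6.1 p [0.43   0.3313 0.3588] tool cm [-28.82 -46.1   35.77] yaw_y 5.9 q6 1.97 zax [-0.002  0.007 -1.   ]
block 0.61 [299.8 123.3] rect [298.8 127.1] [93.8 79.9] 84.0 z.004 [0.4442 0.3781 0.004 ]
hook_1 0.84 [514.5 295.4] rect [500.8 288.9] [93.9 65.4] 41.5 z.004 [0.787  0.1641 0.004 ]
```

View pics/w4c.png

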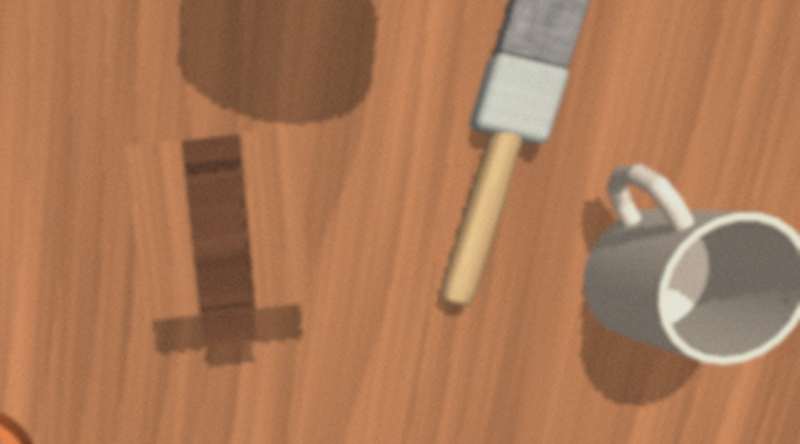

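The crop shows the block's dark centre strip: its back wall spans rows 135–170, the floor runs down to about (228,308), and the shadow lies below that. I'll fit a model of the block and overlay it.

```bash
cat > ov.py <<'E'
from h import *
z=np.load("pics/w4.npz"); m={"intrinsics":z["K"],"T":z["T"]}
def up(c): return (c[0]/800*360+200,c[1]/444*200+20)
a=ray("wrist",up((213,170)),.045,m); b=ray("wrist",up((228,307)),.04,m)
print(a.round(4),b.round(4))
d=(a-b)[:2]; yaw=np.arctan2(d[1],d[0]); print("yaw",np.degrees(yaw),np.linalg.norm(d))
import sys
yaw=np.radians(float(sys.argv[1])) if len(sys.argv)>1 else yaw
o=np.array([float(sys.argv[2]),float(sys.argv[3])]) if len(sys.argv)>2 else a[:2]-.033*d/np.linalg.norm(d)
print("org",o.round(4),np.degrees(yaw))
im=cv2.imread("pics/w4.png"); x0,y0,f=240,60,5
c=cv2.resize(im[60:180,240:380],None,fx=f,fy=f,interpolation=cv2.INTER_CUBIC); c=cv2.convertScaleAbs(c,alpha=1.5,beta=-30)
full=c.copy()
def W(x,y,h): return [o[0]+x*np.cos(yaw)-y*np.sin(yaw),o[1]+x*np.sin(yaw)+y*np.cos(yaw),h]
for poly,h,col in [([(-45,-45),(45,-45),(45,45),(-45,45)],.056,(0,255,0)),([(-65,-15),(-45,-15),(-45,15),(-65,15)],.04,(255,255,0)),([(33,-15),(45,-15),(45,15),(33,15)],.056,(0,255,255)),([(-45,-45),(45,-45),(45,45),(-45,45)],0,(255,0,255))]:
    pts=np.array([(proj("wrist",W(x/1e3,y/1e3,h),m)-[x0-.5+.5/f,y0-.5+.5/f])*f for x,y in poly])
    cv2.polylines(c,[pts.round().astype(int)],True,col,1)
cv2.imwrite("pics/ov%s.png"%(len(sys.argv)),c[:, :])
E
python3 ov.py
```

```text
[0.4345 0.4098 0.045 ] [0.4509 0.3381 0.04  ]
yaw 102.891015759998 0.0735895567621493
org [0.4418 0.3777] 102.891015759998
```

View pics/ov1.png

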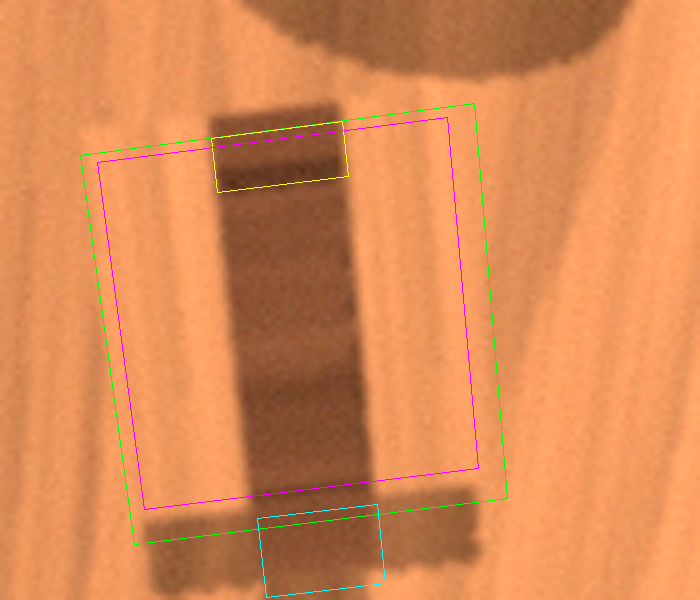

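The outline sits about 4 mm too far toward the mouth. The true roof edges are the back edge at (212,118)–(338,105) and the front edge at (148,520)–(475,487), both at ×5. I'll refit from those points.

Run:
```python
from h import *
from scipy.optimize import least_squares
z=np.load("pics/w4.npz"); m={"intrinsics":z["K"],"T":z["T"]}
f=5
px=lambda u,v: np.array([(u+.5)/f-.5+240,(v+.5)/f-.5+60])
# gap corners at roof height: back-left(y=+15), back-right, front-left, front-right
obs=[((.045,.015),px(212,118)),((.045,-.015),px(338,105)),((-.045,.015),px(251,509)),((-.045,-.015),px(373,497))]
def W(p,x,y,h): c,s=np.cos(p[2]),np.sin(p[2]); return [p[0]+x*c-y*s,p[1]+x*s+y*c,h]
res=lambda p: np.concatenate([proj("wrist",W(p,x,y,.056),m)-o for (x,y),o in obs])
s=least_squares(res,[.44,.38,1.78]); print(s.x.round(4),np.degrees(s.x[2]),s.fun.round(2))
# hooks from w3
to([.4633,-.154,.10])
```

```text
[0.4403 0.3815 1.778 ] 101.86973371560599 [-0.6  -0.12  0.59 -0.45 -0.3   0.44  0.3   0.22]
t 6.2 p [0.4304 0.33   0.3593] tool cm [-48.67  -1.54  25.59] yaw_y 5.7 q6 1.97 zax [-0.002  0.007 -1.   ]
```

>>> jog_arm([
  {"xyz":[-4.42,-0.14,0.5],"rot":[0,0,0]},
  {"xyz":[-4.42,-0.14,0.5],"rot":[0,0,0]},
  {"xyz":[-4.42,-0.14,1],"rot":[0,0,0]},
  {"xyz":[-4.42,-0.14,2],"rot":[0,0,0]},
  {"xyz":[-4.42,-0.14,2],"rot":[0,0,0]},
  {"xyz":[-4.42,-0.14,2],"rot":[0,0,0]},
  {"xyz":[-4.42,-0.14,2],"rot":[0,0,0]},
  {"xyz":[-4.42,-0.14,2],"rot":[0,0,0]},
  {"xyz":[-4.42,-0.14,2],"rot":[0,0,0]},
  {"xyz":[-4.42,-0.14,2],"rot":[0,0,0]},
  {"xyz":[-4.42,-0.14,2],"rot":[0,0,0]},
  {"xyz":[0,0,0],"rot":[0,0,0]},
])

```text
clock: 7.45
ee_pos: [0.4626, -0.1578, 0.1735]
eef_rot: [0.673, 0.74, 0.001, -0.004]
force: [-0.3, -0.0, 1.1]
finger_gap: 0.999
finger_force: 0.0
```

```bash
python3 look.py w5 spreader spot_red tin_red tin_yellow
python3 - <<'E'
from h import *
to([.4633,-.154,.01])
im=cv2.imread("pics/w5.png"); cv2.imwrite("pics/w5b.png",im)
E
```

```text
t 7.5 p [ 0.4626 -0.1578  0.1735] tool cm [ 19.97 -44.48  17.66] yaw_y 5.5 q6 0.98 zax [-0.004  0.007 -1.   ]
spreader 0.84 [288.9 111.2] rect [287.5 149. ] [232.  65.] 90.0 z.004 [ 0.4594 -0.0941  0.004 ]
spot_red 0.27 [286.  110.8] rect [285.6 149.6] [ 65.  230.8] 1.2 z.004 [ 0.4571 -0.094   0.004 ]
tin_red 0.85 [493.8 211.9] rect [503.2 216.2] [141.7  82.8] 20.7 z.004 [ 0.6447 -0.1614  0.004 ]
tin_yellow 0.53 [495.1 411. ] rect [480.1 356.5] [147.   27.1] 66.9 z.004 [ 0.697  -0.3681  0.004 ]
tin_yellow 0.19 [496.2 211.2] rect [503.5 215.4] [140.9  84.3] 20.6 z.004 [ 0.6466 -0.1606  0.004 ]
t 7.7 p [ 0.4638 -0.1527  0.1764] tool cm [-0.24 -0.05 16.63] yaw_y 5.8 q6 0.98 zax [-0.001  0.007 -1.   ]
```

View pics/w5.png

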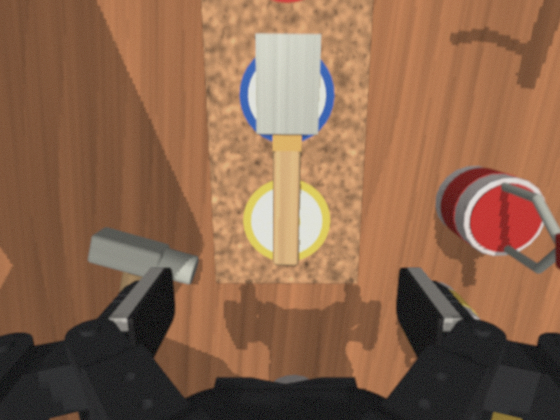

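The spreader's blade tip is at (288,34), the junction at (288,134) and the handle end at (285,264). The hammer head, at (140,255), lies just outside the left finger. I'll refine the grasp point.

Run:
```python
from h import *
p,e,s=pose(); m=r.camera_model("wrist")
z=np.load("pics/w5.npz"); m0={"intrinsics":z["K"],"T":z["T"]}
print("cam shift since",(m["T"][:3,3]-z["T"][:3,3]).round(4))
for n,px,h in [("tip",(288.5,34),.007),("org",(288,134),.007),("h0",(287.5,150),.022),("hend",(285.5,264),.022),("syel",(287,220),.004),("sblu",(287,95),.004),("hammerR",(197,260),.02)]:
    print(n,ray("wrist",px,h,m0).round(4),ray("wrist",px,h,m).round(4))
to([.4633,-.154,.01])
```

```text
cam shift since [0.0003 0.0051 0.0028]
tip [ 0.4536 -0.0375  0.007 ] [ 0.4545 -0.0321  0.007 ]
org [ 0.4604 -0.112   0.007 ] [ 0.4619 -0.1073  0.007 ]
h0 [ 0.4611 -0.1233  0.022 ] [ 0.4626 -0.1186  0.022 ]
hend [ 0.4687 -0.2196  0.022 ] [ 0.471  -0.2159  0.022 ]
syel [ 0.4668 -0.186   0.004 ] [ 0.4688 -0.1819  0.004 ]
sblu [ 0.4567 -0.0818  0.004 ] [ 0.4579 -0.0768  0.004 ]
hammerR [ 0.393  -0.2242  0.02  ] [ 0.3946 -0.2209  0.02  ]
t 7.7 p [ 0.4638 -0.1527  0.1764] tool cm [-0.24 -0.05 16.63] yaw_y 5.8 q6 0.98 zax [-0.001  0.007 -1.   ]
```

>>> jog_arm([
  {"xyz":[0,0,3],"rot":[0,0,0]},
  {"xyz":[0,0,3],"rot":[0,0,0]},
  {"xyz":[0,0,3],"rot":[0,0,0]},
  {"xyz":[0,0,3],"rot":[0,0,0]},
  {"xyz":[0,0,2.4],"rot":[0,0,0]},
  {"xyz":[0,0,1.4],"rot":[0,0,0]},
  {"xyz":[0,0,0.6],"rot":[0,0,0]},
  {"xyz":[0,0,0],"rot":[0,0,0]},
  {"xyz":[0,0,0],"rot":[0,0,0]},
  {"xyz":[0,0,0],"rot":[0,0,0]},
], fingers=-0.2)

```text
clock: 8.7
ee_pos: [0.464, -0.1522, 0.0126]
eef_rot: [0.67, 0.742, 0.002, -0.002]
force: [0.2, 0.4, -0.2]
finger_gap: 0.598
finger_force: 0.0
```

Run:
```python
from h import *
to([.4638,-.153,.007])
```

```text
t 8.7 p [ 0.464  -0.1522  0.0126] tool cm [-0.09 -0.03  0.55] yaw_y 5.8 q6 0.98 zax [-0.001  0.006 -1.   ]
```

>>> jog_arm([
  {"xyz":[0,0,0.5],"rot":[0,0,0]},
  {"xyz":[0,0,0],"rot":[0,0,0]},
  {"xyz":[0,0,0],"rot":[0,0,0]},
])

```text
clock: 9.0
ee_pos: [0.4634, -0.152, 0.0066]
eef_rot: [0.67, 0.742, 0.002, -0.003]
force: [0.2, -1.2, -0.2]
finger_gap: 0.603
finger_force: 0.0
```

>>> jog_arm([
  {"xyz":[0,0,0],"rot":[0,0,0]},
  {"xyz":[0,0,0],"rot":[0,0,0]},
  {"xyz":[0,0,0],"rot":[0,0,0]},
  {"xyz":[0,0,0],"rot":[0,0,0]},
  {"xyz":[0,0,0],"rot":[0,0,0]},
  {"xyz":[0,0,-1],"rot":[0,0,0]},
  {"xyz":[0,0,-3],"rot":[0,0,0]},
  {"xyz":[0,0,-3],"rot":[0,0,0]},
  {"xyz":[0,0,-3],"rot":[0,0,0]},
  {"xyz":[0,0,-3],"rot":[0,0,0]},
  {"xyz":[0,0,0],"rot":[0,0,0]},
  {"xyz":[0,0,0],"rot":[0,0,0]},
], fingers=1, force=60)

```text
clock: 10.2
ee_pos: [0.4639, -0.153, 0.1372]
eef_rot: [0.67, 0.742, 0.002, -0.003]
force: [-0.3, 0.2, -1.9]
finger_gap: 0.242
finger_force: 59.1
```

Run:
```python
from h import *
# grasp at block x = -.155 (tip at -.04+... ) : standoff: tip 30 mm before mouth -> tip bx -.075-> grasp bx -.190
yaw=np.radians(101.87); o=np.array([.4403,.3815]); u=np.array([np.cos(yaw),np.sin(yaw)])
for bx in (-.20,-.087): print(bx,(o+bx*u).round(4))
to([*(o-.2*u),.15]); print(r.read_state()["force"].round(1))
```

```text
-0.2 [0.4814 0.1858]
-0.087 [0.4582 0.2964]
t 10.2 p [ 0.4639 -0.153   0.1372] tool cm [33.53  5.18 -1.06] yaw_y 5.8 q6 0.98 zax [-0.001  0.006 -1.   ]
[-0.3  0.2 -1.9]
```

>>> jog_arm([
  {"xyz":[2,0.3,0],"rot":[0,0,0]},
  {"xyz":[4,0.6,0],"rot":[0,0,0]},
  {"xyz":[4,0.6,0],"rot":[0,0,0]},
  {"xyz":[4,0.6,0],"rot":[0,0,0]},
  {"xyz":[4,0.6,0],"rot":[0,0,0]},
  {"xyz":[4,0.6,0],"rot":[0,0,-2]},
  {"xyz":[4,1,0.5],"rot":[0,0,-2]},
  {"xyz":[4,1.2,1],"rot":[0,0,-2.1]},
  {"xyz":[3,1,2],"rot":[0,0,0]},
  {"xyz":[0,0,2],"rot":[0,0,0]},
  {"xyz":[0,0,0],"rot":[0,0,0]},
  {"xyz":[0,0,0],"rot":[0,0,0]},
])

```text
clock: 11.4
ee_pos: [0.4866, 0.1831, 0.0836]
eef_rot: [0.63, 0.777, 0.001, -0.004]
force: [-0.0, -0.1, -1.3]
finger_gap: 0.236
finger_force: 59.0
```

```bash
python3 look.py w6 spreader block
python3 - <<'E'
from h import *
yaw=np.radians(101.87); o=np.array([.4403,.3815]); u=np.array([np.cos(yaw),np.sin(yaw)]); v=np.array([-u[1],u[0]])
p,e,s=pose(); d=p[:2]-o; print("block frame",(d@u).round(4),(d@v).round(4),s["force"].round(1))
to([*(o-.2*u),.047])
E
```

```text
t 11.4 p [0.4866 0.1831 0.0836] tool cm [ -7.94 -51.37   8.44] yaw_y 11.9 q6 1.56 zax [-0.004  0.007 -1.   ]
spreader 0.65 [284.9 128. ] rect [286. 191.] [382. 144.] 90.0 z.004 [0.4753 0.2375 0.004 ]
block frame -0.204 -0.0055 [-0.1  1.1 -1.7]
t 11.6 p [0.4877 0.183  0.0848] tool cm [ 0.37 -0.55  3.78] yaw_y 11.9 q6 1.56 zax [-0.001  0.007 -1.   ]
```

View pics/w6.png

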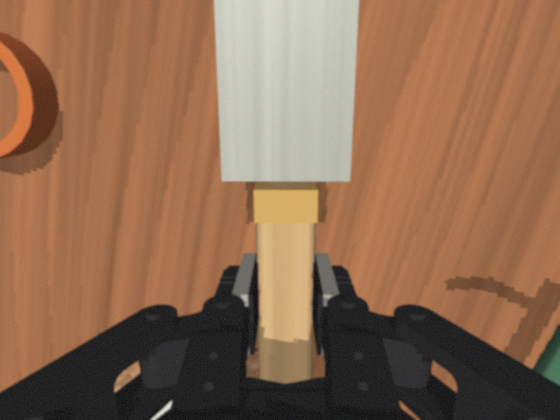

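The spreader sits straight in the grip, with the blade/handle junction at (286,182).

>>> jog_arm([
  {"xyz":[0,-0.55,1],"rot":[0,0,0]},
  {"xyz":[0,0,2],"rot":[0,0,0]},
  {"xyz":[0,0,0.8],"rot":[0,0,0]},
  {"xyz":[0,0,0],"rot":[0,0,0]},
  {"xyz":[0,0,0],"rot":[0,0,0]},
  {"xyz":[0,0,0],"rot":[0,0,0]},
])

```text
clock: 12.15
ee_pos: [0.4823, 0.1827, 0.0468]
eef_rot: [0.63, 0.777, 0.003, -0.003]
force: [-0.7, -0.3, -1.8]
finger_gap: 0.243
finger_force: 59.0
```

```bash
cat > blk.py <<'E'
from h import *
yaw=np.radians(101.87); o=np.array([.4403,.3815]); u=np.array([np.cos(yaw),np.sin(yaw)]); v=np.array([-u[1],u[0]])
p,e,s=pose(); d=p[:2]-o; print("block frame",(d@u).round(4),(d@v).round(4),p[2].round(4),s["force"].round(1),s["moment"].round(2),s["finger_gap"],s["clock"])
E
python3 blk.py
python3 - <<'E'
from h import *
z=np.load("pics/w6.npz"); m={"intrinsics":z["K"],"T":z["T"]}
p,e,s=pose()
# pose at w6 approx: tcp (.4866,.1831,.0836)
for px in [(286,182),(221,182),(350,182)]:
    w=ray("wrist",px,.0836,m); print((e.inv().apply(w-np.array([.4870,.1831,.0836]))*1000).round(1))
E
```

```text
block frame -0.2032 -0.0002 0.0468 [-0.7 -0.3 -1.8] [-0.06 -0.    0.03] 0.2428733903155629 12.15
[39.8  0.5  0.3]
[ 39.8 -24.8   0.3]
[39.8 25.4  0.3]
```

>>> jog_arm([
  {"xyz":[1,0,0],"rot":[0,0,0]},
  {"xyz":[1,0,0],"rot":[0,0,0]},
  {"xyz":[1,0,0],"rot":[0,0,0]},
  {"xyz":[1,0,0],"rot":[0,0,0]},
  {"xyz":[1,0,0],"rot":[0,0,0]},
  {"xyz":[1,0,0],"rot":[0,0,0]},
  {"xyz":[0,0,0],"rot":[0,0,0]},
  {"xyz":[0,0,0],"rot":[0,0,0]},
])

```text
clock: 12.95
ee_pos: [0.4693, 0.2416, 0.0464]
eef_rot: [0.63, 0.777, 0.002, -0.003]
force: [-1.3, 0.1, -1.8]
finger_gap: 0.244
finger_force: 59.0
```

```bash
python3 blk.py
```

```text
block frame -0.1429 0.0004 0.0464 [-1.3  0.1 -1.8] [-0.06 -0.    0.09] 0.24390983036158242 12.95
```

>>> jog_arm([
  {"xyz":[1,0,0],"rot":[0,0,0]},
  {"xyz":[1,0,0],"rot":[0,0,0]},
  {"xyz":[1,0,0],"rot":[0,0,0]},
  {"xyz":[1,0,0],"rot":[0,0,0]},
  {"xyz":[0.8,0,0],"rot":[0,0,0]},
  {"xyz":[0.6,0,0],"rot":[0,0,0]},
  {"xyz":[0,0,0],"rot":[0,0,0]},
  {"xyz":[0,0,0],"rot":[0,0,0]},
])

```text
clock: 13.75
ee_pos: [0.4582, 0.2942, 0.0468]
eef_rot: [0.63, 0.777, 0.002, -0.003]
force: [-0.1, 0.9, -0.7]
finger_gap: 0.241
finger_force: 59.0
```

```bash
python3 blk.py
```

```text
block frame -0.0891 0.0004 0.0468 [-0.1  0.9 -0.7] [-0.06  0.01 -0.  ] 0.2414522493829963 13.75
```

>>> jog_arm([
  {"xyz":[0.4,0,0],"rot":[0,0,0]},
  {"xyz":[0,0,0.2],"rot":[0,0,0]},
  {"xyz":[0,0,0.15],"rot":[0,0,0]},
  {"xyz":[0,0,0],"rot":[0,0,0]},
  {"xyz":[0,0,0],"rot":[0,0,0]},
  {"xyz":[0,0,0],"rot":[0,0,0]},
])

```text
clock: 14.35
ee_pos: [0.4574, 0.2981, 0.0433]
eef_rot: [0.63, 0.777, 0.002, -0.003]
force: [-0.6, -0.5, -1.5]
finger_gap: 0.241
finger_force: 59.2
```

```bash
python3 blk.py
```

```text
block frame -0.0851 0.0004 0.0433 [-0.6 -0.5 -1.5] [-0.06  0.01 -0.03] 0.24087238304785402 14.35
```

>>> jog_arm([
  {"xyz":[0,0,0],"rot":[0,0,0]},
  {"xyz":[0,0,0],"rot":[0,0,0]},
  {"xyz":[0,0,0],"rot":[0,0,0]},
  {"xyz":[0,0,0],"rot":[0,0,0]},
  {"xyz":[0,0,-1],"rot":[0,0,0]},
  {"xyz":[0,0,-3],"rot":[0,0,0]},
  {"xyz":[0,0,-4],"rot":[0,0,0]},
  {"xyz":[0,0,-4],"rot":[0,0,0]},
  {"xyz":[0,0,-4],"rot":[0,0,0]},
  {"xyz":[0,0,0],"rot":[0,0,0]},
  {"xyz":[0,0,0],"rot":[0,0,0]},
  {"xyz":[0,0,0],"rot":[0,0,0]},
], fingers=-0.3)

```text
clock: 15.55
ee_pos: [0.4573, 0.2968, 0.2028]
eef_rot: [0.63, 0.777, 0.002, -0.003]
force: [0.6, 0.8, -0.2]
finger_gap: 0.646
finger_force: 0.0
```

```bash
python3 look.py w7 spreader block
python3 - <<'E'
from h import *
to([.40,.10,.40])
yaw=np.radians(101.87); o=np.array([.4403,.3815]); u=np.array([np.cos(yaw),np.sin(yaw)]); v=np.array([-u[1],u[0]])
m=r.camera_model("wrist"); im=cv2.imread("pics/w7.png")
for n,bx,by,z in [("org",-.045,0,.0435),("hend",-.155,0,.058),("mouthL",-.045,.015,.056),("backwall",.033,0,.056)]:
    q=o+bx*u+by*v; print(n,proj("wrist",[*q,z],m).round(1))
cv2.imwrite("pics/w7c.png",cv2.resize(im[0:300,180:400],None,fx=2,fy=2))
E
```

```text
t 15.6 p [0.4573 0.2968 0.2028] tool cm [-19.74 -50.84  20.22] yaw_y 11.9 q6 1.79 zax [-0.003  0.007 -1.   ]
spreader 0.8 [285.8 132.7] rect [286.  155.5] [233.  40.] 90.0 z.004 [0.4489 0.3403 0.004 ]
block 0.57 [309.4  68.4] rect [286.7  85.8] [150.9 127. ] 89.1 z.004 [0.4575 0.3977 0.004 ]
t 15.7 p [0.4572 0.2968 0.2025] tool cm [-17.94  -9.71 -19.85] yaw_y 11.9 q6 1.79 zax [-0.004  0.006 -1.   ]
org [286. 140.]
hend [285.8 274.4]
mouthL [266.4 141.5]
backwall [286.1  30.5]
```

View pics/w7.png

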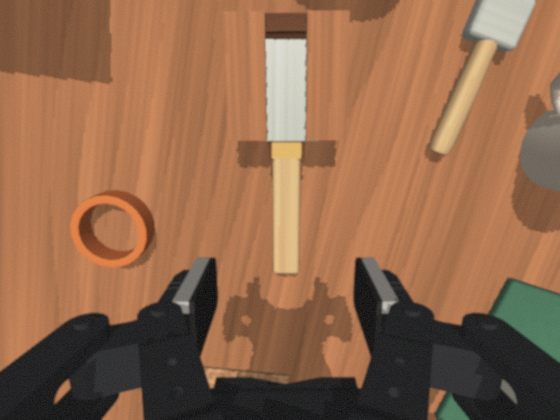

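The blade is home: its front edge is at row 37 by the back wall, and the handle is straight from (287,150) to (286,272). Next I'll survey the scale with the tool turned so the hooks are in view.

>>> jog_arm([
  {"xyz":[0,0,-4],"rot":[0,0,0]},
  {"xyz":[0,0,-4],"rot":[0,0,0]},
  {"xyz":[0,0,-4],"rot":[0,0,0]},
  {"xyz":[0,0,-4],"rot":[0,0,0]},
  {"xyz":[0,0,-4],"rot":[0,0,0]},
  {"xyz":[-3.27,2.23,0],"rot":[0,0,0]},
  {"xyz":[-3.27,2.23,0],"rot":[0,0,0]},
  {"xyz":[-3.27,2.23,0],"rot":[0,0,0]},
  {"xyz":[-3.27,2.23,0],"rot":[0,0,0]},
  {"xyz":[-3.27,2.23,0],"rot":[0,0,0]},
])

```text
clock: 16.7
ee_pos: [0.6019, 0.1574, 0.4015]
eef_rot: [0.63, 0.777, 0.002, -0.003]
force: [1.9, 0.3, 0.9]
finger_gap: 0.651
finger_force: 0.0
```

>>> jog_arm([
  {"xyz":[0,0,0],"rot":[0,0,-8]},
  {"xyz":[0,0,0],"rot":[0,0,-8]},
  {"xyz":[0,0,0],"rot":[0,0,-8]},
  {"xyz":[0,0,0],"rot":[0,0,-8]},
  {"xyz":[0,0,0],"rot":[0,0,-8]},
  {"xyz":[0,0,0],"rot":[0,0,-8]},
  {"xyz":[0,0,0],"rot":[0,0,-8]},
  {"xyz":[0,0,0],"rot":[0,0,-8]},
  {"xyz":[0,0,0],"rot":[0,0,-7]},
  {"xyz":[0,0,0],"rot":[0,0,0]},
  {"xyz":[0,0,0],"rot":[0,0,0]},
  {"xyz":[0,0,0],"rot":[0,0,0]},
])

```text
clock: 17.9
ee_pos: [0.601, 0.1587, 0.4019]
eef_rot: [0.063, 0.998, 0.003, -0.001]
force: [-1.2, -0.0, 1.2]
finger_gap: 0.649
finger_force: 0.0
```

```bash
python3 look.py w8 hook_1 tin_red
```

```text
t 17.9 p [0.601  0.1587 0.4019] tool cm [ 57.48 -23.59  40.22] yaw_y 82.8 q6 0.25 zax [-0.002  0.007 -1.   ]
hook_1 0.77 [295.3 215.1] rect [294.5 221.3] [159.6 247. ] 89.7 z.004 [0.6967 0.1648 0.004 ]
tin_red 0.79 [ 60.2 200.8] rect [ 48.9 204.2] [44.6 97.7] 71.6 z.004 [ 0.6299 -0.1796  0.004 ]
```

View pics/w8.png

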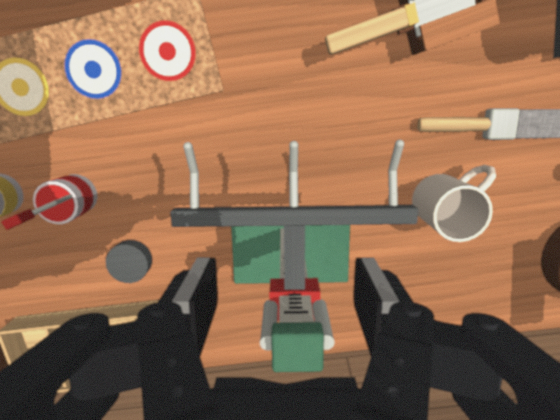

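The scale is seen squarely. The hook seats (kinks) are at (393,172), (294,174) and (194,176), the tips at (400,143), (293.5,144) and (188,146), and the bar runs from (172,217) to (417,213). The disc dots show at (167,51) red, (93,69) blue and (21,87) yellow.

Run:
```python
from h import *
from scipy.optimize import least_squares
z=np.load("pics/w8.npz"); m={"intrinsics":z["K"],"T":z["T"]}
obs=[(-.029,.095,.206,(400,144)),(-.029,0,.206,(293.5,145)),(-.029,-.095,.206,(188,147)),
     (0,.095,.190,(393,172)),(0,-.095,.190,(194,176)),(.034,.095,.200,(392.5,205)),(.034,0,.200,(294,208)),(.034,-.095,.200,(194,208))]
W=lambda p,x,y,h:[p[0]+x*np.cos(p[2])-y*np.sin(p[2]),p[1]+x*np.sin(p[2])+y*np.cos(p[2]),h]
s=least_squares(lambda p:np.concatenate([proj("wrist",W(p,x,y,h),m)-o for x,y,h,o in obs]),[.57,.16,-.12])
print(s.x.round(4),np.degrees(s.x[2]).round(2),s.fun.reshape(-1,2).round(1).tolist())
for k,y in (1,.095),(2,0),(3,-.095): print(k,np.round(W(s.x,0,y,.194),4),proj("top",W(s.x,-.03,y,.208)).round(1))
im=cv2.imread("pics/w8.png"); hsv=cv2.cvtColor(im,cv2.COLOR_BGR2HSV)
for n,c,lo,hi in [("red",(167,51),(0,150,90),(7,255,255)),("blue",(93,69),(100,100,60),(130,255,255)),("yel",(21,87),(18,110,100),(40,255,255))]:
    k=cv2.inRange(hsv,lo,hi); q=k[c[1]-8:c[1]+9,c[0]-8:c[0]+9]; ys,xs=np.nonzero(q); cc=(xs.mean()+c[0]-8,ys.mean()+c[1]-8)
    print(n,np.round(cc,1),len(xs),ray("wrist",cc,.004,m).round(4))
```

```text
[ 0.5981  0.1689 -0.1122] -6.43 [[-0.6, -1.8], [0.1, -1.1], [-0.3, -1.5], [-0.7, -0.9], [0.3, -1.9], [0.6, 3.0], [-0.1, 1.6], [0.8, 3.1]]
1 [0.6087 0.2633 0.194 ] [161.  189.6]
2 [0.5981 0.1689 0.194 ] [195.7 193.7]
3 [0.5875 0.0745 0.194 ] [230.5 197.8]
red [166.8  50.7] 194 [0.4461 0.0212 0.004 ]
blue [92.4 69. ] 209 [ 0.4561 -0.0836  0.004 ]
yel [19.9 86.9] 213 [ 0.4661 -0.1881  0.004 ]
```

>>> jog_arm([
  {"xyz":[-1.27,-3.97,0],"rot":[0,0,0]},
  {"xyz":[-1.27,-3.97,0],"rot":[0,0,0]},
  {"xyz":[-1.27,-3.97,0],"rot":[0,0,0]},
  {"xyz":[-1.27,-3.97,0],"rot":[0,0,0]},
  {"xyz":[-1.27,-3.97,0.5],"rot":[0,0,0]},
  {"xyz":[-1.27,-3.97,0.5],"rot":[0,0,0]},
  {"xyz":[-1.27,-3.97,1],"rot":[0,0,0]},
  {"xyz":[-1.27,-3.97,1],"rot":[0,0,0]},
  {"xyz":[-1.27,-3.97,1],"rot":[0,0,0]},
  {"xyz":[0,0,0],"rot":[0,0,0]},
  {"xyz":[0,0,0],"rot":[0,0,0]},
  {"xyz":[0,0,0],"rot":[0,0,0]},
])

```text
clock: 19.25
ee_pos: [0.6703, -0.209, 0.3599]
eef_rot: [0.062, 0.998, 0.003, -0.001]
force: [-0.0, 0.1, 0.6]
finger_gap: 0.649
finger_force: 0.0
```

```bash
python3 look.py w9 tin_red tin_yellow
```

```text
t 19.2 p [ 0.6703 -0.209   0.3599] tool cm [69.01 12.24 36.23] yaw_y 82.9 q6 -0.3 zax [-0.001  0.007 -1.   ]
tin_red 0.78 [322.3 113.6] rect [324.2 114.2] [51.5 51.3] 42.9 z.004 [ 0.6219 -0.1518  0.004 ]
tin_yellow 0.8 [230.  110.7] rect [232. 114.] [52. 52.] 90.0 z.004 [ 0.6036 -0.2696  0.004 ]
```

>>> jog_arm([
  {"xyz":[2,-3.5,0],"rot":[0,0,0]},
  {"xyz":[2,-3.5,0],"rot":[0,0,0]},
  {"xyz":[2,-3.5,0],"rot":[0,0,0]},
  {"xyz":[2,-3.5,0],"rot":[0,0,0]},
  {"xyz":[2,-3.5,0],"rot":[0,0,0]},
  {"xyz":[0,0,0],"rot":[0,0,0]},
  {"xyz":[0,0,0],"rot":[0,0,0]},
  {"xyz":[0,0,0],"rot":[0,0,0]},
])

```text
clock: 20.2
ee_pos: [0.5501, -0.37, 0.3588]
eef_rot: [0.061, 0.998, 0.003, -0.001]
force: [-0.4, 0.7, 0.7]
finger_gap: 0.649
finger_force: 0.0
```

```bash
python3 look.py w10 tin_blue tin_yellow
python3 - <<'E'
import cv2,numpy as np
a=cv2.imread("pics/w9.png"); b=cv2.imread("pics/w10.png")
o=np.vstack([cv2.resize(a[:230,0:560],(730,300)),cv2.resize(b[:230,0:560],(730,300))]); cv2.imwrite("pics/cmp.png",o)
E
```

```text
t 20.2 p [ 0.5501 -0.37    0.3588] tool cm [59.03 29.76 36.22] yaw_y 83.0 q6 -0.59 zax [-0.002  0.007 -1.   ]
tin_blue 0.61 [268.4 109.9] rect [271. 112.] [52. 50.] 90.0 z.004 [ 0.4884 -0.3814  0.004 ]
tin_yellow 0.91 [376.7 193.2] rect [377.5 198.5] [70.7 46.7] 45.0 z.004 [ 0.6159 -0.2491  0.004 ]
tin_yellow 0.23 [460.1 199.2] rect [469.7 201.1] [93.5 47.9] 26.6 z.004 [ 0.6386 -0.1356  0.004 ]
```

View pics/cmp.png

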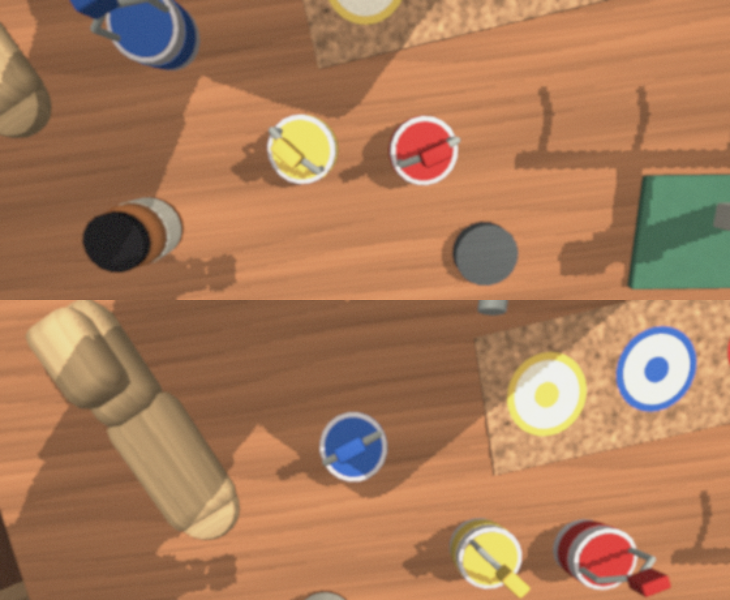

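The composite (scale 1.30) gives these positions:

| Tin | Bail ends | Rim centre |
|---|---|---|
| Red | (458,140), (397,163) | (424,151) |
| Yellow | (270,130), (323,172) | (301,149) |
| Blue (lower half) | (380,434), (330,460) | (353,447) |

Run:
```python
from h import *
f=730/560
def M(n): z=np.load(f"pics/{n}.npz"); return {"intrinsics":z["K"],"T":z["T"]}
for n,w,off,a,b,rim,blk in [("red","w9",0,(458,140),(397,163),(424,151),(435,152)),("yel","w9",0,(270,130),(323,172),(301,149),(287,151)),("blu","w10",300,(380,434),(330,460),(353,447),(350,448))]:
    m=M(w); g=lambda q:((q[0]+.5)/f-.5,(q[1]-off+.5)/f-.5)
    A,B=ray("wrist",g(a),.092,m),ray("wrist",g(b),.092,m); d=(A-B)[:2]
    print(n,"head",np.degrees(np.arctan2(d[1],d[0])).round(1),np.linalg.norm(d).round(4),"mid",((A+B)/2).round(4),"rim",ray("wrist",g(rim),.056,m).round(4),"blk",ray("wrist",g(blk),.141,m).round(4))
to([.48,-.375,.2])
```

```text
red head 103.2 0.0527 mid [ 0.6218 -0.1549  0.092 ] rim [ 0.6227 -0.1538  0.056 ] blk [ 0.6205 -0.1549  0.141 ]
yel head -135.6 0.0536 mid [ 0.6084 -0.2609  0.092 ] rim [ 0.6074 -0.2621  0.056 ] blk [ 0.6067 -0.2606  0.141 ]
blu head 109.6 0.0458 mid [ 0.4907 -0.3744  0.092 ] rim [ 0.4912 -0.3771  0.056 ] blk [ 0.4899 -0.3764  0.141 ]
t 20.4 p [ 0.5502 -0.37    0.3585] tool cm [ 6.86 -1.46 15.86] yaw_y 83.0 q6 -0.59 zax [-0.002  0.007 -1.   ]
```

>>> jog_arm([
  {"xyz":[2.9,-0.7,3],"rot":[0,0,0]},
  {"xyz":[2.95,-0.6,3],"rot":[0,0,0]},
  {"xyz":[0,0,3],"rot":[0,0,-6.7]},
  {"xyz":[0,0,2],"rot":[0,0,-6.6]},
  {"xyz":[0,0,1],"rot":[0,0,-6.6]},
  {"xyz":[0,0,1],"rot":[0,0,-6.7]},
  {"xyz":[0,0,0],"rot":[0,0,0]},
  {"xyz":[0,0,0],"rot":[0,0,0]},
  {"xyz":[0,0,0],"rot":[0,0,0]},
], fingers=-0.2)

```text
clock: 21.25
ee_pos: [0.4974, -0.3758, 0.2365]
eef_rot: [-0.168, 0.986, 0.003, -0.0]
force: [-0.1, -0.6, 0.2]
finger_gap: 0.598
finger_force: 0.0
```

```bash
python3 look.py w11 tin_blue
python3 - <<'E'
from h import *
to([.4905,-.376,.115])
m=r.camera_model("wrist")
p,e,s=pose(); 
for d in r.masks_of("wrist","tin_blue")[:1]:
    ys,xs=np.nonzero(d["mask"]); print(xs.min(),xs.max(),ys.min(),ys.max())
a=np.radians(109.6)
for y,z in [(.024,.092),(-.024,.092),(.03,.056),(-.03,.056),(0,.141)]: print(y,z,proj("wrist",[.4905+y*np.cos(a),-.376+y*np.sin(a),z],m).round(1))
E
```

```text
t 21.2 p [ 0.4974 -0.3758  0.2365] tool cm [34.46 51.8  23.97] yaw_y 109.4 q6 -1.12 zax [-0.001  0.006 -1.   ]
tin_blue 0.69 [285.9 175.1] rect [285.2 172.8] [69.3 68.6] 45.0 z.004 [ 0.4996 -0.3723  0.004 ]
t 21.4 p [ 0.4973 -0.3759  0.2364] tool cm [ 0.65  0.14 12.14] yaw_y 109.4 q6 -1.12 zax [-0.001  0.006 -1.   ]
251 319 136 208
0.024 0.092 [316.8 184. ]
-0.024 0.092 [255.6 184.2]
0.03 0.056 [320.1 175.3]
-0.03 0.056 [251.6 175.6]
0 0.141 [286.8 199.8]
```

>>> jog_arm([
  {"xyz":[0.65,0.1,0],"rot":[0,0,0]},
  {"xyz":[0,0,2],"rot":[0,0,0]},
  {"xyz":[0,0,3],"rot":[0,0,0]},
  {"xyz":[0,0,3],"rot":[0,0,0]},
  {"xyz":[0,0,2.5],"rot":[0,0,0]},
  {"xyz":[0,0,1.6],"rot":[0,0,0]},
  {"xyz":[0,0,0],"rot":[0,0,0]},
  {"xyz":[0,0,0],"rot":[0,0,0]},
  {"xyz":[0,0,0],"rot":[0,0,0]},
])

```text
clock: 22.3
ee_pos: [0.4906, -0.3767, 0.1162]
eef_rot: [-0.169, 0.986, 0.003, 0.0]
force: [0.2, -0.2, 0.6]
finger_gap: 0.604
finger_force: 0.0
```

>>> jog_arm([
  {"xyz":[0,0,0],"rot":[0,0,0]},
  {"xyz":[0,0,0],"rot":[0,0,0]},
  {"xyz":[0,0,0],"rot":[0,0,0]},
  {"xyz":[0,0,0],"rot":[0,0,0]},
  {"xyz":[0,0,0],"rot":[0,0,0]},
], fingers=1, force=60)

```text
clock: 22.8
ee_pos: [0.4907, -0.3767, 0.1156]
eef_rot: [-0.169, 0.986, 0.003, 0.0]
force: [0.6, -1.4, 5.4]
finger_gap: 0.245
finger_force: 60.0
```

>>> jog_arm([
  {"xyz":[0,0,-1],"rot":[0,0,0]},
  {"xyz":[0,0,-3],"rot":[0,0,0]},
  {"xyz":[0,0,-4],"rot":[0,0,0]},
  {"xyz":[0,0,-3],"rot":[0,0,0]},
  {"xyz":[0,0,-1],"rot":[0,0,0]},
  {"xyz":[-0.7,1.7,0],"rot":[0,0,0]},
  {"xyz":[-1.4,3.4,0],"rot":[0,0,0]},
  {"xyz":[-1.6,4,0],"rot":[0,0,0]},
  {"xyz":[-1.6,4,0],"rot":[0,0,0]},
  {"xyz":[-1.6,4,0],"rot":[0,0,0]},
  {"xyz":[-1.6,4,0],"rot":[0,0,0]},
  {"xyz":[-1.6,4,0],"rot":[0,0,0]},
])

```text
clock: 24.0
ee_pos: [0.501, -0.1048, 0.2358]
eef_rot: [-0.169, 0.986, 0.004, -0.001]
force: [0.7, 0.1, -4.2]
finger_gap: 0.247
finger_force: 59.5
```

>>> jog_arm([
  {"xyz":[-1.6,4,0],"rot":[0,0,0]},
  {"xyz":[-1.6,4,0],"rot":[0,0,0]},
  {"xyz":[-1.6,4,0],"rot":[0,0,0]},
  {"xyz":[-1.6,4,0],"rot":[0,0,0]},
  {"xyz":[-1.6,4,0],"rot":[0,0,0]},
  {"xyz":[-1.6,4,0],"rot":[0,0,0]},
  {"xyz":[-1.6,4,0],"rot":[0,0,5]},
  {"xyz":[-1.2,3,0],"rot":[0,0,7]},
  {"xyz":[0,0,0],"rot":[0,0,7]},
  {"xyz":[0,0,0],"rot":[0,0,6.8]},
  {"xyz":[0,0,0],"rot":[0,0,0]},
  {"xyz":[0,0,0],"rot":[0,0,0]},
])

```text
clock: 25.2
ee_pos: [0.5176, 0.2264, 0.2384]
eef_rot: [0.053, 0.999, 0.003, -0.002]
force: [0.8, 0.2, -3.8]
finger_gap: 0.242
finger_force: 59.9
```

```bash
cat > hk.py <<'E'
import sys
from h import *
seat2=np.array([.597,.169]); a=np.radians(-6.43); xs=np.array([np.cos(a),np.sin(a)]); ys=np.array([-xs[1],xs[0]])
k=int(sys.argv[1]); S=seat2+(2-k)*.095*ys
p,e,s=pose(); d=p[:2]-S
print("hook frame",(d@xs).round(4),(d@ys).round(4),"z",p[2].round(4),"F",s["force"].round(1),"gap",round(s["finger_gap"],3),"t",s["clock"]); to([*S,.225])
E
python3 hk.py 1
```

```text
hook frame -0.0853 -0.0468 z 0.2384 F [ 0.8  0.2 -3.8] gap 0.242 t 25.2
t 25.2 p [0.5176 0.2264 0.2384] tool cm [-8.57  4.62  1.34] yaw_y 83.9 q6 0.37 zax [-0.003  0.007 -1.   ]
```

>>> jog_arm([
  {"xyz":[0,2.3,0.6],"rot":[0,0,0]},
  {"xyz":[0,2.3,0.6],"rot":[0,0,0]},
  {"xyz":[0,0,0],"rot":[0,0,0]},
  {"xyz":[0,0,0],"rot":[0,0,0]},
  {"xyz":[-1.5,0,0],"rot":[0,0,0]},
  {"xyz":[-1.5,0,0],"rot":[0,0,0]},
  {"xyz":[-1.5,0,0],"rot":[0,0,0]},
  {"xyz":[-1.5,0,0],"rot":[0,0,0]},
  {"xyz":[-1.5,0,0],"rot":[0,0,0]},
  {"xyz":[-1.1,0,0],"rot":[0,0,0]},
  {"xyz":[0,0,0],"rot":[0,0,0]},
  {"xyz":[0,0,0],"rot":[0,0,0]},
])

```text
clock: 26.4
ee_pos: [0.6082, 0.2624, 0.2271]
eef_rot: [0.055, 0.998, 0.003, -0.001]
force: [0.4, -0.3, -3.6]
finger_gap: 0.244
finger_force: 60.2
```

```bash
python3 hk.py 1
```

```text
hook frame 0.0007 -0.001 z 0.2271 F [ 0.4 -0.3 -3.6] gap 0.244 t 26.4
t 26.4 p [0.6082 0.2624 0.2271] tool cm [0.07 0.1  0.22] yaw_y 83.7 q6 0.39 zax [-0.002  0.007 -1.   ]
```

>>> jog_arm([
  {"xyz":[0,0,1],"rot":[0,0,0]},
  {"xyz":[0,0,1],"rot":[0,0,0]},
  {"xyz":[0,0,0.6],"rot":[0,0,0]},
  {"xyz":[0,0,0.4],"rot":[0,0,0]},
  {"xyz":[0,0,0.3],"rot":[0,0,0]},
  {"xyz":[0,0,0.2],"rot":[0,0,0]},
  {"xyz":[0,0,0.2],"rot":[0,0,0]},
  {"xyz":[0,0,0],"rot":[0,0,0]},
  {"xyz":[0,0,0],"rot":[0,0,0]},
])

```text
clock: 27.3
ee_pos: [0.6081, 0.2631, 0.1904]
eef_rot: [0.055, 0.998, 0.003, -0.001]
force: [-4.8, -3.1, 0.0]
finger_gap: 0.245
finger_force: 60.7
```

```bash
python3 hk.py 1
```

```text
hook frame 0.0005 -0.0002 z 0.1904 F [-4.8 -3.1  0. ] gap 0.245 t 27.3
t 27.3 p [0.6081 0.2631 0.1904] tool cm [ 0.06  0.05 -3.46] yaw_y 83.7 q6 0.39 zax [-0.002  0.007 -1.   ]
```

>>> jog_arm([
  {"xyz":[0.15,-0.1,0],"rot":[0,0,0]},
  {"xyz":[0.15,-0.1,0],"rot":[0,0,0]},
  {"xyz":[0,0,0],"rot":[0,0,0]},
  {"xyz":[0,0,0],"rot":[0,0,0]},
])

```text
clock: 27.7
ee_pos: [0.6065, 0.2625, 0.1911]
eef_rot: [0.055, 0.998, 0.005, 0.001]
force: [5.1, 5.3, -0.7]
finger_gap: 0.244
finger_force: 60.6
```

```bash
python3 hk.py 1
```

```text
hook frame -0.001 -0.001 z 0.1911 F [ 5.1  5.3 -0.7] gap 0.244 t 27.7
t 27.7 p [0.6065 0.2625 0.1911] tool cm [-0.1   0.14 -3.39] yaw_y 83.7 q6 0.39 zax [ 0.002  0.009 -1.   ]
```

>>> jog_arm([
  {"xyz":[-0.15,0.1,0],"rot":[0,0,0]},
  {"xyz":[0,0,0],"rot":[0,0,0]},
  {"xyz":[0,0,0],"rot":[0,0,0]},
])

```text
clock: 28.0
ee_pos: [0.6072, 0.2627, 0.1904]
eef_rot: [0.055, 0.998, 0.004, -0.001]
force: [3.1, 2.9, 0.1]
finger_gap: 0.239
finger_force: 60.7
```

>>> jog_arm([
  {"xyz":[0,0,0],"rot":[0,0,0]},
  {"xyz":[0,0,0],"rot":[0,0,0]},
  {"xyz":[0,0,0],"rot":[0,0,0]},
  {"xyz":[0,0,0],"rot":[0,0,0]},
  {"xyz":[0,0,-1],"rot":[0,0,0]},
  {"xyz":[0,0,-3],"rot":[0,0,0]},
  {"xyz":[0,0,-4],"rot":[0,0,0]},
  {"xyz":[0,0,-4],"rot":[0,0,0]},
  {"xyz":[0,0,-3],"rot":[0,0,0]},
  {"xyz":[0,0,0],"rot":[0,0,0]},
  {"xyz":[0,0,0],"rot":[0,0,0]},
], fingers=0)

```text
clock: 29.1
ee_pos: [0.6074, 0.2615, 0.3409]
eef_rot: [0.055, 0.998, 0.004, -0.001]
force: [-0.3, -1.1, -0.7]
finger_gap: 0.496
finger_force: 0.0
```

```bash
python3 look.py w12 tin_blue hook_1
python3 - <<'E'
from h import *
m=r.camera_model("wrist"); print("pred block top",proj("wrist",[.6072,.2628,.213],m).round(1),"pred lid",proj("wrist",[.6072,.2628,.128],m).round(1))
to([.6073,-.261,.42])
for c,q in [("wrist","tin_red"),("top","tin_red"),("top","tin_yellow"),("top","tin_blue")]:
    if c=="top" and q=="tin_red": r.read_camera("top")
    print(c,q,[(round(d["conf"],2),np.round(d["at"],1).tolist()) for d in r.boxes_of(c,q)[:2]])
E
```

```text
t 29.1 p [0.6074 0.2615 0.3409] tool cm [ 57.46 -32.88  33.93] yaw_y 83.7 q6 0.39 zax [-0.001  0.007 -1.   ]
tin_blue 0.7 [291.3 176.1] rect [285.5 173.5] [63.6 62.2] 45.0 z.004 [0.632  0.2696 0.004 ]
hook_1 0.68 [170.2 239.4] rect [165.5 234.5] [163. 289.] 90.0 z.004 [0.7007 0.0964 0.004 ]
pred block top [285.3 199.2] pred lid [284.9 177.5]
t 29.2 p [0.6068 0.2613 0.3393] tool cm [ -5.73 -51.86  -8.41] yaw_y 83.7 q6 0.39 zax [-0.004  0.007 -1.   ]
wrist tin_red []
top tin_red [(0.66, [316.1, 189.9]), (0.2, [349.1, 195.6])]
top tin_yellow [(0.59, [352.2, 194.4])]
top tin_blue [(0.96, [173.1, 183.8])]
```

>>> jog_arm([
  {"xyz":[-0.5,-4.5,-1],"rot":[0,0,0]},
  {"xyz":[-0.5,-4.5,-1],"rot":[0,0,0]},
  {"xyz":[-0.5,-4.5,0],"rot":[0,0,0]},
  {"xyz":[-0.5,-4.5,0],"rot":[0,0,0]},
  {"xyz":[-0.5,-4.5,0],"rot":[0,0,0]},
  {"xyz":[-0.5,-4.5,0],"rot":[0,0,0]},
  {"xyz":[-0.5,-4.5,0],"rot":[0,0,0]},
  {"xyz":[-0.5,-4.5,0],"rot":[0,0,0]},
  {"xyz":[-0.5,-4.5,0],"rot":[0,0,0]},
  {"xyz":[-0.5,-4.5,0],"rot":[0,0,0]},
  {"xyz":[-0.5,-4.5,1],"rot":[0,0,0]},
  {"xyz":[-0.2,-2.4,1],"rot":[0,0,0]},
], fingers=-0.2)

```text
clock: 30.7
ee_pos: [0.6066, -0.2642, 0.3355]
eef_rot: [0.056, 0.998, 0.003, -0.001]
force: [0.4, 0.3, -0.3]
finger_gap: 0.599
finger_force: 0.0
```

>>> jog_arm([
  {"xyz":[0,0,1],"rot":[0,0,7.9]},
  {"xyz":[0,0,2],"rot":[0,0,7.9]},
  {"xyz":[0,0,2],"rot":[0,0,7.9]},
  {"xyz":[0,0,2],"rot":[0,0,7.8]},
  {"xyz":[0,0,1],"rot":[0,0,7.8]},
  {"xyz":[0,0,0],"rot":[0,0,0]},
  {"xyz":[0,0,0],"rot":[0,0,0]},
  {"xyz":[0,0,0],"rot":[0,0,0]},
])

```text
clock: 31.5
ee_pos: [0.607, -0.2603, 0.2573]
eef_rot: [0.386, 0.923, 0.003, -0.002]
force: [-1.3, -0.0, 0.1]
finger_gap: 0.601
finger_force: 0.0
```

```bash
cat > tin.py <<'E'
import sys
from h import *
n,x,y,a=sys.argv[1],float(sys.argv[2]),float(sys.argv[3]),np.radians(float(sys.argv[4]))
to([x,y,.115]); m=r.camera_model("wrist"); cv2.imwrite(f"pics/t_{n}.png",r.read_camera("wrist"))
for d in r.masks_of("wrist","tin_"+n)[:2]:
    ys,xs=np.nonzero(d["mask"]); print(round(d["conf"],2),"x",xs.min(),xs.max(),"y",ys.min(),ys.max())
P=np.array([proj("wrist",[x+.03*np.cos(t),y+.03*np.sin(t),.056],m) for t in np.linspace(0,6.28,60)])
B=np.array([proj("wrist",[x+.03*np.cos(t),y+.03*np.sin(t),0.0],m) for t in np.linspace(0,6.28,60)])
print("pred lid x",P[:,0].min().round(1),P[:,0].max().round(1),"y",P[:,1].min().round(1),P[:,1].max().round(1),"bottom ymin",B[:,1].min().round(1))
E
python3 tin.py yellow .6073 -.261 44.4
```

```text
t 31.5 p [ 0.607  -0.2603  0.2573] tool cm [-0.15 -0.08 14.23] yaw_y 44.6 q6 0.26 zax [-0.001  0.007 -1.   ]
0.77 x 252 314 y 144 213
pred lid x 251.3 315.3 y 148.4 211.4 bottom ymin 142.3
```

>>> jog_arm([
  {"xyz":[-0.1,-0.05,1],"rot":[0,0,0]},
  {"xyz":[0,0,3],"rot":[0,0,0]},
  {"xyz":[0,0,3],"rot":[0,0,0]},
  {"xyz":[0,0,3],"rot":[0,0,0]},
  {"xyz":[0,0,2.5],"rot":[0,0,0]},
  {"xyz":[0,0,1.7],"rot":[0,0,0]},
  {"xyz":[0,0,0],"rot":[0,0,0]},
  {"xyz":[0,0,0],"rot":[0,0,0]},
  {"xyz":[0,0,0],"rot":[0,0,0]},
])

```text
clock: 32.5
ee_pos: [0.6073, -0.2605, 0.1156]
eef_rot: [0.387, 0.922, 0.003, -0.002]
force: [0.2, 0.3, -0.4]
finger_gap: 0.598
finger_force: 0.0
```

>>> jog_arm([
  {"xyz":[0,0,0],"rot":[0,0,0]},
  {"xyz":[0,0,0],"rot":[0,0,0]},
  {"xyz":[0,0,0],"rot":[0,0,0]},
  {"xyz":[0,0,0],"rot":[0,0,0]},
  {"xyz":[0,0,0],"rot":[0,0,0]},
], fingers=1)

```text
clock: 33.0
ee_pos: [0.607, -0.2608, 0.1153]
eef_rot: [0.387, 0.922, 0.002, -0.002]
force: [-2.1, -2.2, 7.2]
finger_gap: 0.248
finger_force: 59.2
```

>>> jog_arm([
  {"xyz":[0,0,-1],"rot":[0,0,0]},
  {"xyz":[0,0,-3],"rot":[0,0,0]},
  {"xyz":[0,0,-4],"rot":[0,0,0]},
  {"xyz":[0,0,-3],"rot":[0,0,0]},
  {"xyz":[0,0,-1],"rot":[0,0,-7.8]},
  {"xyz":[0,0,0],"rot":[0,0,-7.8]},
  {"xyz":[0,0,0],"rot":[0,0,-7.8]},
  {"xyz":[0,0,0],"rot":[0,0,-7.8]},
  {"xyz":[1,-0.1,0],"rot":[0,0,-7.9]},
  {"xyz":[3,-0.3,0],"rot":[0,0,0]},
  {"xyz":[4,-0.4,0],"rot":[0,0,0]},
  {"xyz":[2.5,1,0],"rot":[0,0,0]},
])

```text
clock: 34.2
ee_pos: [0.5008, -0.246, 0.2349]
eef_rot: [0.057, 0.998, 0.004, -0.002]
force: [1.5, -0.7, -4.0]
finger_gap: 0.24
finger_force: 59.6
```

>>> jog_arm([
  {"xyz":[0.3,3,0],"rot":[0,0,0]},
  {"xyz":[0.4,4,0],"rot":[0,0,0]},
  {"xyz":[0.4,4,0],"rot":[0,0,0]},
  {"xyz":[0.4,4,0],"rot":[0,0,0]},
  {"xyz":[0.4,4,0],"rot":[0,0,0]},
  {"xyz":[0.4,4,0],"rot":[0,0,0]},
  {"xyz":[0.4,4,0],"rot":[0,0,0]},
  {"xyz":[0.4,4,0],"rot":[0,0,0]},
  {"xyz":[0.4,4,0],"rot":[0,0,0]},
  {"xyz":[0.4,4,0],"rot":[0,0,0]},
  {"xyz":[0.2,3,0],"rot":[0,0,0]},
  {"xyz":[0,1,0],"rot":[0,0,0]},
])

```text
clock: 35.4
ee_pos: [0.5103, 0.1887, 0.2381]
eef_rot: [0.055, 0.998, 0.004, -0.001]
force: [-0.8, -0.6, -5.2]
finger_gap: 0.244
finger_force: 59.6
```

```bash
python3 hk.py 2
```

```text
hook frame -0.0883 0.0099 z 0.2381 F [-0.8 -0.6 -5.2] gap 0.244 t 35.4
t 35.4 p [0.5103 0.1887 0.2381] tool cm [-8.83 -1.01  1.27] yaw_y 83.7 q6 0.31 zax [-0.003  0.008 -1.   ]
```

>>> jog_arm([
  {"xyz":[0,-1.0,1.2],"rot":[0,0,0]},
  {"xyz":[0,0,0],"rot":[0,0,0]},
  {"xyz":[-1.5,0,0],"rot":[0,0,0]},
  {"xyz":[-1.5,0,0],"rot":[0,0,0]},
  {"xyz":[-1.5,0,0],"rot":[0,0,0]},
  {"xyz":[-1.5,0,0],"rot":[0,0,0]},
  {"xyz":[-1.5,0,0],"rot":[0,0,0]},
  {"xyz":[-1.3,0,0],"rot":[0,0,0]},
  {"xyz":[0,0,1],"rot":[0,0,0]},
  {"xyz":[0,0,1],"rot":[0,0,0]},
  {"xyz":[0,0,0.8],"rot":[0,0,0]},
  {"xyz":[0,0,0],"rot":[0,0,0]},
])

```text
clock: 36.6
ee_pos: [0.5958, 0.1664, 0.1962]
eef_rot: [0.057, 0.998, 0.003, -0.002]
force: [-0.6, -0.6, -4.5]
finger_gap: 0.248
finger_force: 59.8
```

```bash
python3 hk.py 2
```

```text
hook frame -0.0009 -0.0027 z 0.1962 F [-0.6 -0.6 -4.5] gap 0.248 t 36.6
t 36.6 p [0.5958 0.1664 0.1962] tool cm [-0.07  0.29 -2.88] yaw_y 83.5 q6 0.25 zax [-0.004  0.007 -1.   ]
```

>>> jog_arm([
  {"xyz":[0,0.15,0.4],"rot":[0,0,0]},
  {"xyz":[0,0,0.4],"rot":[0,0,0]},
  {"xyz":[0,0,0.4],"rot":[0,0,0]},
  {"xyz":[0,0,0.3],"rot":[0,0,0]},
  {"xyz":[0,0,0.3],"rot":[0,0,0]},
  {"xyz":[0,0,0.2],"rot":[0,0,0]},
  {"xyz":[0,0,0],"rot":[0,0,0]},
  {"xyz":[0,0,0],"rot":[0,0,0]},
  {"xyz":[0,0,0],"rot":[0,0,0]},
])

```text
clock: 37.5
ee_pos: [0.5973, 0.1682, 0.1777]
eef_rot: [0.056, 0.998, 0.004, -0.001]
force: [-1.2, 2.9, 0.2]
finger_gap: 0.244
finger_force: 60.5
```

```bash
python3 hk.py 2
```

```text
hook frame 0.0004 -0.0008 z 0.1777 F [-1.2  2.9  0.2] gap 0.244 t 37.5
t 37.5 p [0.5973 0.1682 0.1777] tool cm [ 0.05  0.11 -4.73] yaw_y 83.5 q6 0.25 zax [-0.002  0.007 -1.   ]
```

>>> jog_arm([
  {"xyz":[0,0,0],"rot":[0,0,0]},
  {"xyz":[0,0,0],"rot":[0,0,0]},
  {"xyz":[0,0,0],"rot":[0,0,0]},
  {"xyz":[0,0,0],"rot":[0,0,0]},
  {"xyz":[0,0,-1],"rot":[0,0,0]},
  {"xyz":[0,0,-3],"rot":[0,0,0]},
  {"xyz":[0,0,-4],"rot":[0,0,0]},
  {"xyz":[0,0,-4],"rot":[0,0,0]},
  {"xyz":[0,0,-3],"rot":[0,0,0]},
  {"xyz":[0,0,-1],"rot":[0,0,0]},
  {"xyz":[0,0,0],"rot":[0,0,0]},
  {"xyz":[0,0,0],"rot":[0,0,0]},
], fingers=0)

```text
clock: 38.7
ee_pos: [0.5975, 0.1669, 0.3373]
eef_rot: [0.057, 0.998, 0.003, -0.001]
force: [0.3, 0.6, -0.2]
finger_gap: 0.498
finger_force: 0.0
```

```bash
python3 look.py w13 tin_yellow tin_blue
python3 - <<'E'
from h import *
m=r.camera_model("wrist"); print("pred lids",proj("wrist",[.597,.168,.118],m).round(1),proj("wrist",[.6072,.2628,.118],m).round(1)); to([.6217,-.1547,.25])
E
```

```text
t 38.7 p [0.5975 0.1669 0.3373] tool cm [ 57.39 -23.56  33.74] yaw_y 83.5 q6 0.25 zax [-0.002  0.007 -1.   ]
tin_yellow 0.8 [280.7 174.1] rect [285. 175.] [60.8 60.8] 45.0 z.004 [0.6168 0.1615 0.004 ]
tin_blue 0.94 [381.8 171.8] rect [384.5 170. ] [64. 79.] 90.0 z.004 [0.6287 0.2913 0.004 ]
pred lids [284.3 175.4] [381.5 174.7]
t 38.9 p [0.5972 0.1669 0.3367] tool cm [ -6.1  -31.73   8.44] yaw_y 83.5 q6 0.25 zax [-0.004  0.007 -1.   ]
```

>>> jog_arm([
  {"xyz":[-0.9,-4.5,0],"rot":[0,0,0]},
  {"xyz":[-0.9,-4.5,0],"rot":[0,0,0]},
  {"xyz":[-0.9,-4.5,0],"rot":[0,0,0]},
  {"xyz":[-0.9,-4.5,0],"rot":[0,0,0]},
  {"xyz":[-0.9,-4.5,0],"rot":[0,0,0]},
  {"xyz":[-0.9,-4.5,0],"rot":[0,0,0]},
  {"xyz":[-0.8,-4.6,1],"rot":[0,0,0]},
  {"xyz":[0,0,2],"rot":[0,0,-6.6]},
  {"xyz":[0,0,3],"rot":[0,0,-6.6]},
  {"xyz":[0,0,2],"rot":[0,0,-6.5]},
  {"xyz":[0,0,0],"rot":[0,0,0]},
  {"xyz":[0,0,0],"rot":[0,0,0]},
], fingers=-0.2)

```text
clock: 40.05
ee_pos: [0.6232, -0.1533, 0.2556]
eef_rot: [-0.113, 0.994, 0.004, -0.001]
force: [-0.6, -0.3, 0.2]
finger_gap: 0.602
finger_force: 0.0
```

```bash
python3 tin.py red .6217 -.1547 103.2
```

```text
t 40.0 p [ 0.6232 -0.1533  0.2556] tool cm [ 0.16 -0.21 14.06] yaw_y 103.0 q6 -0.6 zax [-0.003  0.007 -1.   ]
0.87 x 286 352 y 170 248
pred lid x 249.7 314.3 y 144.3 208.0 bottom ymin 138.6
```

Red has been knocked aside: its mask is about 35 px off in both axes. I'll take a closer look.

Run:
```python
import cv2
im=cv2.imread("pics/t_red.png"); cv2.imwrite("pics/rc.png",cv2.resize(im[130:330,200:420],None,fx=3,fy=3,interpolation=cv2.INTER_CUBIC))
```

```text
(no output)
```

View pics/rc.png

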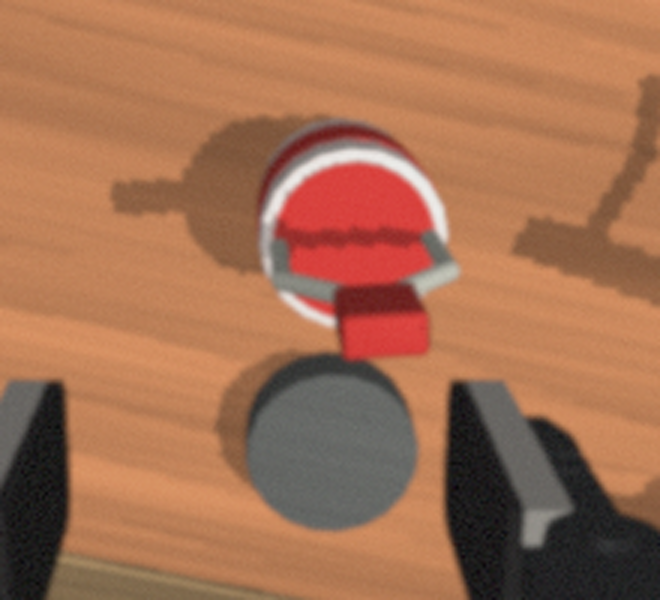

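Red stands upright. In the ×3 crop the rim centre is at (354,237), the bail kinks at (282,277) and (454,269), and the block-top centre at (386,338). It is now close to the wax tin.

Run:
```python
from h import *
from scipy.optimize import least_squares
m=r.camera_model("wrist"); g=lambda u,v:np.array([(u+.5)/3-.5+200,(v+.5)/3-.5+130])
obs=[(0,.056,g(354,237)),(-.025,.093,g(282,277)),(.025,.093,g(454,269)),(0,.141,g(386,338)),(-.024,.057,g(281,243)),(.024,.057,g(431,238))]
W=lambda p,y,z:[p[0]+y*np.cos(p[2]),p[1]+y*np.sin(p[2]),z]
s=least_squares(lambda p:np.concatenate([proj("wrist",W(p,y,z),m)-o for y,z,o in obs]),[.65,-.12,1.8])
print(s.x.round(4),np.degrees(s.x[2]).round(1),s.fun.reshape(-1,2).round(1).tolist()); to([s.x[0],s.x[1],.115])
```

```text
[ 0.6457 -0.1144  1.8399] 105.4 [[0.5, 0.7], [-0.7, 0.4], [0.1, 0.7], [0.2, -1.1], [-0.3, -0.0], [0.1, -0.4]]
t 40.1 p [ 0.6237 -0.1535  0.2564] tool cm [-3.02  3.23 14.16] yaw_y 103.1 q6 -0.6 zax [-0.001  0.007 -1.   ]
```

>>> jog_arm([
  {"xyz":[-1.5,1.6,0],"rot":[0,0,0]},
  {"xyz":[-1.5,1.6,0],"rot":[0,0,-2.3]},
  {"xyz":[0,0,2],"rot":[0,0,0]},
  {"xyz":[0,0,3],"rot":[0,0,0]},
  {"xyz":[0,0,2],"rot":[0,0,0]},
  {"xyz":[0,0,0],"rot":[0,0,0]},
  {"xyz":[0,0,0],"rot":[0,0,0]},
  {"xyz":[0,0,0],"rot":[0,0,0]},
])

```text
clock: 40.95
ee_pos: [0.6459, -0.1152, 0.1872]
eef_rot: [-0.135, 0.991, 0.003, 0.001]
force: [0.0, 0.4, 0.2]
finger_gap: 0.6
finger_force: 0.0
```

```bash
python3 tin.py red .6457 -.1144 105.4
```

```text
t 41.0 p [ 0.6459 -0.1152  0.1872] tool cm [0.01 0.04 7.22] yaw_y 105.5 q6 -0.57 zax [ 0.     0.006 -1.   ]
0.88 x 246 325 y 147 243
pred lid x 244.8 324.4 y 156.2 233.5 bottom ymin 147.2
```

>>> jog_arm([
  {"xyz":[0,0,2],"rot":[0,0,0]},
  {"xyz":[0,0,2],"rot":[0,0,0]},
  {"xyz":[0,0,2],"rot":[0,0,0]},
  {"xyz":[0,0,1.2],"rot":[0,0,0]},
  {"xyz":[0,0,0],"rot":[0,0,0]},
  {"xyz":[0,0,0],"rot":[0,0,0]},
  {"xyz":[0,0,0],"rot":[0,0,0]},
])

```text
clock: 41.75
ee_pos: [0.6455, -0.1146, 0.1146]
eef_rot: [-0.135, 0.991, 0.003, 0.0]
force: [0.4, -0.0, 0.3]
finger_gap: 0.602
finger_force: 0.0
```

>>> jog_arm([
  {"xyz":[0,0,0],"rot":[0,0,0]},
  {"xyz":[0,0,0],"rot":[0,0,0]},
  {"xyz":[0,0,0],"rot":[0,0,0]},
  {"xyz":[0,0,0],"rot":[0,0,0]},
  {"xyz":[0,0,0],"rot":[0,0,0]},
], fingers=1)

```text
clock: 42.25
ee_pos: [0.6453, -0.1146, 0.1141]
eef_rot: [-0.135, 0.991, 0.003, -0.0]
force: [-0.1, -1.0, 5.8]
finger_gap: 0.242
finger_force: 59.5
```

>>> jog_arm([
  {"xyz":[0,0,-1],"rot":[0,0,0]},
  {"xyz":[0,0,-3],"rot":[0,0,0]},
  {"xyz":[0,0,-4],"rot":[0,0,0]},
  {"xyz":[0,0,-3],"rot":[0,0,0]},
  {"xyz":[0,0,-1],"rot":[0,0,7.3]},
  {"xyz":[0,0,0],"rot":[0,0,7.3]},
  {"xyz":[1,0,0],"rot":[0,0,7.3]},
  {"xyz":[3,-0.3,0],"rot":[0,0,0]},
  {"xyz":[4,-0.5,0],"rot":[0,0,0]},
  {"xyz":[4,-0.5,0],"rot":[0,0,0]},
  {"xyz":[2.7,0,0],"rot":[0,0,0]},
  {"xyz":[0.2,1,0],"rot":[0,0,0]},
])

```text
clock: 43.45
ee_pos: [0.4938, -0.103, 0.2348]
eef_rot: [0.056, 0.998, 0.003, -0.001]
force: [-0.1, -0.2, -2.6]
finger_gap: 0.242
finger_force: 59.3
```

>>> jog_arm([
  {"xyz":[0.3,3,0],"rot":[0,0,0]},
  {"xyz":[0.4,4,0],"rot":[0,0,0]},
  {"xyz":[0.5,4,0],"rot":[0,0,0]},
  {"xyz":[0.4,4,0],"rot":[0,0,0]},
  {"xyz":[0.3,3,0],"rot":[0,0,0]},
  {"xyz":[0,0.9,0],"rot":[0,0,0]},
  {"xyz":[0,0,0],"rot":[0,0,0]},
  {"xyz":[0,0,0],"rot":[0,0,0]},
])

```text
clock: 44.25
ee_pos: [0.499, 0.0864, 0.2352]
eef_rot: [0.056, 0.998, 0.003, -0.001]
force: [0.5, -0.0, -2.5]
finger_gap: 0.243
finger_force: 59.6
```

```bash
python3 hk.py 3
```

```text
hook frame -0.0881 0.002 z 0.2352 F [ 0.5 -0.  -2.5] gap 0.243 t 44.25
t 44.2 p [0.499  0.0864 0.2352] tool cm [-8.81 -0.21  0.99] yaw_y 83.6 q6 0.12 zax [-0.002  0.007 -1.   ]
```

>>> jog_arm([
  {"xyz":[0,-0.1,1.3],"rot":[0,0,0]},
  {"xyz":[0,0,1.4],"rot":[0,0,0]},
  {"xyz":[0,0,0],"rot":[0,0,0]},
  {"xyz":[-1.5,0,0],"rot":[0,0,0]},
  {"xyz":[-1.5,0,0],"rot":[0,0,0]},
  {"xyz":[-1.5,0,0],"rot":[0,0,0]},
  {"xyz":[-1.5,0,0],"rot":[0,0,0]},
  {"xyz":[-1.5,0,0],"rot":[0,0,0]},
  {"xyz":[-1.3,0,0],"rot":[0,0,0]},
  {"xyz":[0,0,1],"rot":[0,0,0]},
  {"xyz":[0,0,1],"rot":[0,0,0]},
  {"xyz":[0,0,0],"rot":[0,0,0]},
])

```text
clock: 45.45
ee_pos: [0.5847, 0.0762, 0.1863]
eef_rot: [0.056, 0.998, 0.003, -0.003]
force: [-0.7, 0.5, -2.4]
finger_gap: 0.248
finger_force: 59.5
```

```bash
python3 hk.py 3
```

```text
hook frame -0.0018 0.0015 z 0.1863 F [-0.7  0.5 -2.4] gap 0.248 t 45.45
t 45.5 p [0.5847 0.0762 0.1863] tool cm [-0.16 -0.12 -3.87] yaw_y 83.6 q6 0.1 zax [-0.005  0.007 -1.   ]
```

>>> jog_arm([
  {"xyz":[0,0,0.4],"rot":[0,0,0]},
  {"xyz":[0,0,0.4],"rot":[0,0,0]},
  {"xyz":[0,0,0.4],"rot":[0,0,0]},
  {"xyz":[0,0,0.3],"rot":[0,0,0]},
  {"xyz":[0,0,0.2],"rot":[0,0,0]},
  {"xyz":[0,0,0],"rot":[0,0,0]},
  {"xyz":[0,0,0],"rot":[0,0,0]},
  {"xyz":[0,0,0],"rot":[0,0,0]},
])

```text
clock: 46.25
ee_pos: [0.5861, 0.0766, 0.1711]
eef_rot: [0.056, 0.998, 0.003, -0.001]
force: [-1.9, -2.3, -0.6]
finger_gap: 0.242
finger_force: 60.0
```

```bash
python3 hk.py 3
```

```text
hook frame -0.0005 0.0019 z 0.1711 F [-1.9 -2.3 -0.6] gap 0.242 t 46.25
t 46.2 p [0.5861 0.0766 0.1711] tool cm [-0.03 -0.16 -5.39] yaw_y 83.6 q6 0.1 zax [-0.002  0.007 -1.   ]
```

>>> jog_arm([
  {"xyz":[0,-0.1,0.1],"rot":[0,0,0]},
  {"xyz":[0,0,0],"rot":[0,0,0]},
])

```text
clock: 46.45
ee_pos: [0.5861, 0.0755, 0.1699]
eef_rot: [0.056, 0.998, 0.003, -0.001]
force: [0.1, -1.5, -0.1]
finger_gap: 0.241
finger_force: 60.0
```

>>> jog_arm([
  {"xyz":[0,0,0],"rot":[0,0,0]},
  {"xyz":[0,0,0],"rot":[0,0,0]},
  {"xyz":[0,0,0],"rot":[0,0,0]},
  {"xyz":[0,0,0],"rot":[0,0,0]},
  {"xyz":[0,0,-1],"rot":[0,0,0]},
  {"xyz":[0,0,-3],"rot":[0,0,0]},
  {"xyz":[0,0,-4],"rot":[0,0,0]},
  {"xyz":[0,0,-4],"rot":[0,0,0]},
  {"xyz":[0,0,-3],"rot":[0,0,0]},
  {"xyz":[0,0,-1],"rot":[0,0,0]},
  {"xyz":[0,0,0],"rot":[0,0,0]},
  {"xyz":[0,0,0],"rot":[0,0,0]},
], fingers=0)

```text
clock: 47.65
ee_pos: [0.5862, 0.0745, 0.3297]
eef_rot: [0.056, 0.998, 0.003, -0.001]
force: [-0.2, -0.3, 0.2]
finger_gap: 0.504
finger_force: 0.0
```

>>> jog_arm([
  {"xyz":[0,0,0],"rot":[0,0,0]},
  {"xyz":[0,0,0],"rot":[0,0,0]},
  {"xyz":[0,0,0],"rot":[0,0,0]},
  {"xyz":[0,0,0],"rot":[0,0,0]},
  {"xyz":[0,0,0],"rot":[0,0,0]},
  {"xyz":[0,0,0],"rot":[0,0,0]},
  {"xyz":[0,0,0],"rot":[0,0,0]},
  {"xyz":[0,0,0],"rot":[0,0,0]},
  {"xyz":[0,0,0],"rot":[0,0,0]},
  {"xyz":[0,0,0],"rot":[0,0,0]},
  {"xyz":[0,0,0],"rot":[0,0,0]},
  {"xyz":[0,0,0],"rot":[0,0,0]},
])

```text
clock: 48.85
ee_pos: [0.5863, 0.0745, 0.3299]
eef_rot: [0.056, 0.998, 0.003, -0.001]
force: [-0.8, -0.2, 0.8]
finger_gap: 0.5
finger_force: 0.0
```

```bash
cat > chk.py <<'E'
from h import *
P={"tin_red":(.586,.0755),"tin_yellow":(.597,.168),"tin_blue":(.6072,.2628)}
m=r.camera_model("wrist"); r.read_camera("wrist"); r.read_camera("top"); r.read_camera("side")
for q,(x,y) in P.items():
    print(q,"pred wrist",proj("wrist",[x,y,.11],m).round(0),"top",proj("top",[x,y,.14]).round(0),"side",proj("side",[x,y,.11]).round(0))
    for c in ("wrist","top","side"): print("  ",c,[(round(d["conf"],2),np.round(d["at"],1).tolist()) for d in r.boxes_of(c,q)[:2]])
for c in ("top","side"): print(c,"spreader",[(round(d["conf"],2),np.round(d["at"],1).tolist()) for d in r.boxes_of(c,"spreader")[:2]])
print(r.read_state()["clock"])
E
python3 chk.py
```

```text
tin_red pred wrist [284. 175.] top [234. 193.] side [230. 226.]
   wrist []
   top [(0.67, [241.1, 198.6]), (0.3, [112.4, 196.3])]
   side [(0.97, [231.8, 229.8]), (0.52, [196.7, 305.6])]
tin_yellow pred wrist [379. 175.] top [202. 189.] side [206. 238.]
   wrist [(0.6, [483.5, 18.8])]
   top []
   side [(0.63, [206.2, 237.1]), (0.56, [185.1, 321.7])]
tin_blue pred wrist [475. 175.] top [169. 185.] side [181. 251.]
   wrist [(0.85, [474.6, 173.7]), (0.44, [275.6, 173.1])]
   top []
   side [(0.76, [184.7, 253.9])]
top spreader [(0.47, [134.1, 245.6])]
side spreader [(0.61, [198.1, 304.7])]
49.55
```

All three tins are on the hooks in the side view. I'll wait a little longer to be safe.

>>> jog_arm([
  {"xyz":[0,0,0],"rot":[0,0,0]},
  {"xyz":[0,0,0],"rot":[0,0,0]},
  {"xyz":[0,0,0],"rot":[0,0,0]},
  {"xyz":[0,0,0],"rot":[0,0,0]},
  {"xyz":[0,0,0],"rot":[0,0,0]},
  {"xyz":[0,0,0],"rot":[0,0,0]},
  {"xyz":[0,0,0],"rot":[0,0,0]},
  {"xyz":[0,0,0],"rot":[0,0,0]},
  {"xyz":[0,0,0],"rot":[0,0,0]},
  {"xyz":[0,0,0],"rot":[0,0,0]},
  {"xyz":[0,0,0],"rot":[0,0,0]},
  {"xyz":[0,0,0],"rot":[0,0,0]},
])

```text
clock: 50.75
ee_pos: [0.5863, 0.0745, 0.3299]
eef_rot: [0.056, 0.998, 0.003, -0.001]
force: [-0.6, -0.2, 0.6]
finger_gap: 0.498
finger_force: 0.0
```

>>> jog_arm([
  {"xyz":[0,0,0],"rot":[0,0,0]},
  {"xyz":[0,0,0],"rot":[0,0,0]},
  {"xyz":[0,0,0],"rot":[0,0,0]},
  {"xyz":[0,0,0],"rot":[0,0,0]},
  {"xyz":[0,0,0],"rot":[0,0,0]},
  {"xyz":[0,0,0],"rot":[0,0,0]},
  {"xyz":[0,0,0],"rot":[0,0,0]},
  {"xyz":[0,0,0],"rot":[0,0,0]},
  {"xyz":[0,0,0],"rot":[0,0,0]},
  {"xyz":[0,0,0],"rot":[0,0,0]},
  {"xyz":[0,0,0],"rot":[0,0,0]},
  {"xyz":[0,0,0],"rot":[0,0,0]},
])

```text
clock: 51.95
ee_pos: [0.5863, 0.0745, 0.3299]
eef_rot: [0.056, 0.998, 0.003, -0.001]
force: [0.5, 0.4, 0.0]
finger_gap: 0.502
finger_force: 0.0
```

```bash
python3 chk.py
python3 - <<'E'
from h import *
to([.5861,.0755,.17]); m=r.camera_model("wrist"); im=r.read_camera("wrist")
for q in ("tin_red","tin_yellow"):
  for d in r.masks_of("wrist",q)[:2]:
    ys,xs=np.nonzero(d["mask"]); print(q,round(d["conf"],2),xs.min(),xs.max(),ys.min(),ys.max())
hsv=cv2.cvtColor(im,cv2.COLOR_BGR2HSV); k=cv2.inRange(hsv,(0,170,80),(6,255,255))|cv2.inRange(hsv,(174,170,80),(180,255,255)); k[:130]=0; k[:,:230]=0;k[:,340:]=0
ys,xs=np.nonzero(k); print("red px",len(xs),np.percentile(xs,[1,50,99]),np.percentile(ys,[1,50,99]))
E
```

```text
tin_red pred wrist [284. 175.] top [234. 193.] side [230. 226.]
   wrist [(0.6, [274.9, 172.8])]
   top [(0.62, [240.6, 195.6])]
   side [(0.6, [232.1, 230.4])]
tin_yellow pred wrist [379. 175.] top [202. 189.] side [206. 238.]
   wrist [(0.57, [378.9, 176.1])]
   top []
   side [(0.73, [209.5, 240.7])]
tin_blue pred wrist [475. 175.] top [169. 185.] side [181. 251.]
   wrist [(0.91, [471.9, 171.0])]
   top [(0.27, [131.1, 252.9])]
   side [(0.95, [184.0, 256.0]), (0.29, [254.1, 323.6])]
top spreader [(0.53, [135.2, 246.6])]
side spreader [(0.84, [198.6, 302.8]), (0.2, [379.6, 176.6])]
52.65
t 52.6 p [0.5863 0.0745 0.3299] tool cm [-2.000e-02 -1.000e-02  1.599e+01] yaw_y 83.6 q6 0.1 zax [-0.002  0.007 -1.   ]
tin_red 0.74 254 312 140 202
tin_yellow 0.95 342 422 143 206
tin_yellow 0.66 414 559 0 51
red px 1367 [261. 282. 305.] [152. 175. 201.]
```

>>> jog_arm([
  {"xyz":[0,0,3],"rot":[0,0,0]},
  {"xyz":[0,0,4],"rot":[0,0,0]},
  {"xyz":[0,0,4],"rot":[0,0,0]},
  {"xyz":[0,0,3],"rot":[0,0,0]},
  {"xyz":[0,0,1.5],"rot":[0,0,0]},
  {"xyz":[0,0,0.5],"rot":[0,0,0]},
  {"xyz":[0,0,0],"rot":[0,0,0]},
  {"xyz":[0,0,0],"rot":[0,0,0]},
])

```text
clock: 53.6
ee_pos: [0.5865, 0.0756, 0.1709]
eef_rot: [0.056, 0.998, 0.003, -0.001]
force: [1.2, -0.7, 0.5]
finger_gap: 0.499
finger_force: 0.0
```

>>> jog_arm([
  {"xyz":[0,0,0],"rot":[0,0,0]},
  {"xyz":[0,0,0],"rot":[0,0,0]},
  {"xyz":[0,0,0],"rot":[0,0,0]},
  {"xyz":[0,0,0],"rot":[0,0,0]},
  {"xyz":[0,0,0],"rot":[0,0,0]},
  {"xyz":[0,0,-0.5],"rot":[0,0,0]},
  {"xyz":[0,0,-0.8],"rot":[0,0,0]},
  {"xyz":[0,0,-0.8],"rot":[0,0,0]},
  {"xyz":[0,0,-0.8],"rot":[0,0,0]},
  {"xyz":[0,0,-0.8],"rot":[0,0,0]},
  {"xyz":[0,0,-0.3],"rot":[0,0,0]},
  {"xyz":[0,0,0],"rot":[0,0,0]},
], fingers=1)

```text
clock: 54.8
ee_pos: [0.5862, 0.0754, 0.2104]
eef_rot: [0.056, 0.998, 0.004, -0.001]
force: [-0.6, 0.3, -2.9]
finger_gap: 0.24
finger_force: 59.5
```

```bash
python3 hk.py 3
```

```text
hook frame -0.0002 0.0008 z 0.2104 F [-0.6  0.3 -2.9] gap 0.24 t 54.8
t 54.8 p [0.5862 0.0754 0.2104] tool cm [-0.02 -0.07 -1.46] yaw_y 83.6 q6 0.1 zax [-0.001  0.007 -1.   ]
```

>>> jog_arm([
  {"xyz":[1,0,0],"rot":[0,0,0]},
  {"xyz":[2,0,0],"rot":[0,0,0]},
  {"xyz":[2,0,0],"rot":[0,0,0]},
  {"xyz":[2,0,0],"rot":[0,0,0]},
  {"xyz":[2,0,0],"rot":[0,0,0]},
  {"xyz":[2,-1.5,0],"rot":[0,0,0]},
  {"xyz":[1.5,-3,0],"rot":[0,0,0]},
  {"xyz":[0.8,-2.5,2],"rot":[0,0,0]},
  {"xyz":[0,0,3],"rot":[0,0,0]},
  {"xyz":[0,0,2.5],"rot":[0,0,0]},
  {"xyz":[0,0,0],"rot":[0,0,0]},
  {"xyz":[0,0,0],"rot":[0,0,0]},
])

```text
clock: 56.0
ee_pos: [0.4454, 0.0213, 0.1352]
eef_rot: [0.056, 0.998, 0.004, -0.002]
force: [1.0, 0.2, -2.5]
finger_gap: 0.241
finger_force: 59.6
```

Run:
```python
from h import *
to([.4463,.0212,.119]); m=r.camera_model("wrist")
im=r.read_camera("wrist"); cv2.imwrite("pics/pr.png",im); p,e,s=pose(); print(s["force"].round(1))
for q in ("spot_red","spot_blue","spot_yellow"): print(q,[(round(d["conf"],2),np.round(d["at"],1).tolist(),ray("wrist",d["at"],.004,m).round(4)) for d in r.boxes_of("wrist",q)[:2]])
```

```text
t 56.0 p [0.4454 0.0213 0.1352] tool cm [-0.1  -0.01  1.62] yaw_y 83.6 q6 -0.03 zax [-0.003  0.007 -1.   ]
[ 1.4 -0.5 -2.1]
spot_red [(0.61, [293.1, 160.1], array([0.4184, 0.0317, 0.004 ]))]
spot_blue [(0.7, [153.5, 227.2], array([ 0.4579, -0.0806,  0.004 ]))]
spot_yellow [(0.81, [29.8, 251.5], array([ 0.4666, -0.1808,  0.004 ]))]
```

>>> jog_arm([
  {"xyz":[-0.1,0,1],"rot":[0,0,0]},
  {"xyz":[0,0,0.4],"rot":[0,0,0]},
  {"xyz":[0,0,0.1],"rot":[0,0,0]},
  {"xyz":[0,0,0],"rot":[0,0,0]},
  {"xyz":[0,0,0],"rot":[0,0,0]},
])

```text
clock: 56.7
ee_pos: [0.4472, 0.0204, 0.1203]
eef_rot: [0.056, 0.998, 0.003, -0.001]
force: [-4.2, -4.9, 11.9]
finger_gap: 0.243
finger_force: 61.8
```

```bash
python3 -c "
from h import *
to([.4463,.0212,.119]); print(r.read_state()['force'].round(1))"
```

```text
t 56.7 p [0.4472 0.0204 0.1203] tool cm [0.1  0.06 0.13] yaw_y 83.6 q6 -0.03 zax [-0.001  0.005 -1.   ]
[-4.2 -4.9 11.9]
```

>>> jog_arm([
  {"xyz":[0,0,-0.05],"rot":[0,0,0]},
  {"xyz":[0,0,0],"rot":[0,0,0]},
  {"xyz":[0,0,0],"rot":[0,0,0]},
  {"xyz":[0,0,0],"rot":[0,0,0]},
  {"xyz":[0,0,-1],"rot":[0,0,0]},
  {"xyz":[0,0,-4],"rot":[0,0,0]},
  {"xyz":[0,0,-4],"rot":[0,0,0]},
  {"xyz":[0,0,-4],"rot":[0,0,0]},
  {"xyz":[0,0,-4],"rot":[0,0,0]},
  {"xyz":[0,0,-4],"rot":[0,0,0]},
  {"xyz":[0,0,0],"rot":[0,0,0]},
], fingers=0)

```text
clock: 57.8
ee_pos: [0.4485, 0.0194, 0.3353]
eef_rot: [0.056, 0.998, 0.003, 0.002]
force: [0.2, 0.7, -0.4]
finger_gap: 0.5
finger_force: 0.0
```

Run:
```python
from h import *
p,e,s=pose(); m=r.camera_model("wrist"); cv2.imwrite("pics/pr2.png",r.read_camera("wrist"))
print("pred lid",proj("wrist",[.4463,.0212,.06],m).round(1),"base",proj("wrist",[.4463,.0212,.004],m).round(1))
for d in r.masks_of("wrist","tin_red")[:2]:
    ys,xs=np.nonzero(d["mask"]); print(round(d["conf"],2),xs.min(),xs.max(),ys.min(),ys.max())
P=np.array([proj("wrist",[.4463+.03*np.cos(t),.0212+.03*np.sin(t),.06],m) for t in np.linspace(0,6.28,60)]); print(P.min(0).round(1),P.max(0).round(1))
to([.5972,.1669,.337])
```

```text
pred lid [284.5 162.3] base [284.3 155.3]
0.88 259 311 132 187
0.7 474 559 249 335
[257.8 135.3] [311.2 188.4]
t 57.9 p [0.4475 0.0196 0.3312] tool cm [-13.24  16.3   -0.48] yaw_y 83.6 q6 -0.03 zax [-0.     0.007 -1.   ]
```

>>> jog_arm([
  {"xyz":[-3.3,4.1,0],"rot":[0,0,0]},
  {"xyz":[-3.3,4.1,0],"rot":[0,0,0]},
  {"xyz":[-3.3,4.1,0],"rot":[0,0,0]},
  {"xyz":[-3.3,4,0],"rot":[0,0,0]},
  {"xyz":[0,0,0],"rot":[0,0,0]},
  {"xyz":[0,0,0],"rot":[0,0,0]},
  {"xyz":[0,0,0],"rot":[0,0,0]},
])

```text
clock: 58.6
ee_pos: [0.5889, 0.1595, 0.3308]
eef_rot: [0.056, 0.998, 0.003, -0.002]
force: [-0.5, -0.1, 0.4]
finger_gap: 0.502
finger_force: 0.0
```

Run:
```python
from h import *
to([.5973,.1682,.178]); p,e,s=pose(); m=r.camera_model("wrist"); r.read_camera("wrist")
for q,(x,y) in (("tin_yellow",(.5973,.1682)),("tin_blue",(.6072,.2628))):
  for d in r.masks_of("wrist",q)[:1]:
    ys,xs=np.nonzero(d["mask"]); print(q,round(d["conf"],2),xs.min(),xs.max(),ys.min(),ys.max())
  P=np.array([proj("wrist",[x+.03*np.cos(t),y+.03*np.sin(t),.118],m) for t in np.linspace(0,6.28,60)]); print(P.min(0).round(1),P.max(0).round(1))
```

```text
t 58.6 p [0.5889 0.1595 0.3308] tool cm [-0.79  0.86 15.28] yaw_y 83.6 q6 0.24 zax [-0.003  0.007 -1.   ]
tin_yellow 0.61 264 325 150 217
[262.1 153.3] [324.  213.9]
tin_blue 0.93 352 437 146 215
[360.1 152.5] [422.  213.1]
```

>>> jog_arm([
  {"xyz":[-0.8,0.85,0],"rot":[0,0,0]},
  {"xyz":[0,0,3],"rot":[0,0,0]},
  {"xyz":[0,0,4],"rot":[0,0,0]},
  {"xyz":[0,0,4],"rot":[0,0,0]},
  {"xyz":[0,0,2.5],"rot":[0,0,0]},
  {"xyz":[0,0,1.3],"rot":[0,0,0]},
  {"xyz":[0,0,0.5],"rot":[0,0,0]},
  {"xyz":[0,0,0],"rot":[0,0,0]},
  {"xyz":[0,0,0],"rot":[0,0,0]},
])

```text
clock: 59.65
ee_pos: [0.5986, 0.1685, 0.1792]
eef_rot: [0.056, 0.998, 0.004, -0.0]
force: [-0.3, 0.3, 0.6]
finger_gap: 0.505
finger_force: 0.0
```

```bash
python3 hk.py 2
```

```text
hook frame 0.0016 -0.0003 z 0.1792 F [-0.3  0.3  0.6] gap 0.505 t 59.65
t 59.6 p [0.5986 0.1685 0.1792] tool cm [ 0.17  0.06 -4.58] yaw_y 83.6 q6 0.25 zax [-0.001  0.007 -1.   ]
```

>>> jog_arm([
  {"xyz":[0,0,0],"rot":[0,0,0]},
  {"xyz":[0,0,0],"rot":[0,0,0]},
  {"xyz":[0,0,0],"rot":[0,0,0]},
  {"xyz":[0,0,0],"rot":[0,0,0]},
  {"xyz":[0,0,0],"rot":[0,0,0]},
  {"xyz":[0,0,-0.5],"rot":[0,0,0]},
  {"xyz":[0,0,-0.8],"rot":[0,0,0]},
  {"xyz":[0,0,-0.8],"rot":[0,0,0]},
  {"xyz":[0,0,-0.8],"rot":[0,0,0]},
  {"xyz":[0,0,-0.8],"rot":[0,0,0]},
  {"xyz":[0,0,-0.3],"rot":[0,0,0]},
  {"xyz":[0,0,0],"rot":[0,0,0]},
], fingers=1)

```text
clock: 60.85
ee_pos: [0.5985, 0.1685, 0.2185]
eef_rot: [0.056, 0.998, 0.004, -0.001]
force: [0.5, -0.9, -5.8]
finger_gap: 0.241
finger_force: 59.2
```

>>> jog_arm([
  {"xyz":[1,0,0],"rot":[0,0,0]},
  {"xyz":[2,0,0],"rot":[0,0,0]},
  {"xyz":[2,0,0],"rot":[0,0,0]},
  {"xyz":[2,0,0],"rot":[0,0,0]},
  {"xyz":[1.5,0,0],"rot":[0,0,0]},
  {"xyz":[0.5,0,-1.5],"rot":[0,0,0]},
  {"xyz":[0,0,-3],"rot":[0,0,0]},
  {"xyz":[0,-1,-3],"rot":[0,0,0]},
  {"xyz":[0,-3,0],"rot":[0,0,0]},
  {"xyz":[0,-4,0],"rot":[0,0,0]},
  {"xyz":[0,-4,0],"rot":[0,0,0]},
  {"xyz":[0,-4,0],"rot":[0,0,0]},
])

```text
clock: 62.05
ee_pos: [0.49, 0.0179, 0.2919]
eef_rot: [0.055, 0.998, 0.003, -0.001]
force: [0.4, -0.5, -6.7]
finger_gap: 0.246
finger_force: 59.6
```

>>> jog_arm([
  {"xyz":[0,-4,0],"rot":[0,0,0]},
  {"xyz":[0,-4,0],"rot":[0,0,0]},
  {"xyz":[0,-4,0],"rot":[0,0,0]},
  {"xyz":[0,-4,0],"rot":[0,0,0]},
  {"xyz":[0,-3,0],"rot":[0,0,0]},
  {"xyz":[0,-1.5,0],"rot":[0,0,0]},
  {"xyz":[0,0,2],"rot":[0,0,0]},
  {"xyz":[0,0,4],"rot":[0,0,0]},
  {"xyz":[0,0,4],"rot":[0,0,0]},
  {"xyz":[0,0,2.5],"rot":[0,0,0]},
  {"xyz":[0,0,0],"rot":[0,0,0]},
  {"xyz":[0,0,0],"rot":[0,0,0]},
])

```text
clock: 63.25
ee_pos: [0.4682, -0.1835, 0.1665]
eef_rot: [0.055, 0.998, 0.004, -0.001]
force: [0.5, -0.2, -5.3]
finger_gap: 0.242
finger_force: 59.9
```

```bash
python3 -c "
from h import *
to([.4663,-.1881,.120]); print(r.read_state()['force'].round(1))"
```

```text
t 63.2 p [ 0.4682 -0.1835  0.1665] tool cm [ 0.12 -0.51  4.65] yaw_y 83.6 q6 -0.43 zax [-0.002  0.007 -1.   ]
[ 0.5 -0.2 -5.3]
```

>>> jog_arm([
  {"xyz":[0.1,-0.5,1],"rot":[0,0,0]},
  {"xyz":[0,0,2],"rot":[0,0,0]},
  {"xyz":[0,0,1.1],"rot":[0,0,0]},
  {"xyz":[0,0,0.3],"rot":[0,0,0]},
  {"xyz":[0,0,0.1],"rot":[0,0,0]},
  {"xyz":[0,0,0],"rot":[0,0,0]},
  {"xyz":[0,0,0],"rot":[0,0,0]},
])

```text
clock: 63.95
ee_pos: [0.4669, -0.1887, 0.1214]
eef_rot: [0.056, 0.998, 0.003, -0.001]
force: [0.9, -0.3, -4.0]
finger_gap: 0.243
finger_force: 59.9
```

```bash
python3 -c "
from h import *
to([.4663,-.1881,.120]); print(r.read_state()['force'].round(1))"
```

```text
t 64.0 p [ 0.4669 -0.1887  0.1214] tool cm [0.07 0.05 0.14] yaw_y 83.6 q6 -0.44 zax [-0.001  0.007 -1.   ]
[ 0.9 -0.3 -4. ]
```

>>> jog_arm([
  {"xyz":[0,0,0.1],"rot":[0,0,0]},
  {"xyz":[0,0,0.05],"rot":[0,0,0]},
  {"xyz":[0,0,0],"rot":[0,0,0]},
  {"xyz":[0,0,0],"rot":[0,0,0]},
])

```text
clock: 64.35
ee_pos: [0.4672, -0.1887, 0.12]
eef_rot: [0.056, 0.998, 0.003, -0.0]
force: [1.1, 1.9, 5.5]
finger_gap: 0.244
finger_force: 61.1
```

>>> jog_arm([
  {"xyz":[0,0,0],"rot":[0,0,0]},
  {"xyz":[0,0,0],"rot":[0,0,0]},
  {"xyz":[0,0,0],"rot":[0,0,0]},
  {"xyz":[0,0,0],"rot":[0,0,0]},
  {"xyz":[0,0,-1],"rot":[0,0,0]},
  {"xyz":[0,0,-4],"rot":[0,0,0]},
  {"xyz":[0,0,-4],"rot":[0,0,0]},
  {"xyz":[0,0,-4],"rot":[0,0,0]},
  {"xyz":[0,0,-4],"rot":[0,0,0]},
  {"xyz":[0,0,-4],"rot":[0,0,0]},
  {"xyz":[0,0,0],"rot":[0,0,0]},
], fingers=0)

```text
clock: 65.45
ee_pos: [0.468, -0.1905, 0.3345]
eef_rot: [0.056, 0.998, 0.002, 0.002]
force: [-0.5, 0.0, -0.2]
finger_gap: 0.501
finger_force: 0.0
```

```bash
cat > lid.py <<'E'
import sys
from h import *
n,x,y,z=sys.argv[1],*map(float,sys.argv[2:5])
m=r.camera_model("wrist"); cv2.imwrite(f"pics/l_{n}.png",r.read_camera("wrist"))
for d in r.masks_of("wrist","tin_"+n)[:2]:
    ys,xs=np.nonzero(d["mask"]); print(round(d["conf"],2),[xs.min(),ys.min()],[xs.max(),ys.max()])
P=np.array([proj("wrist",[x+.03*np.cos(t),y+.03*np.sin(t),z],m) for t in np.linspace(0,6.28,60)]); print("pred",P.min(0).round(1),P.max(0).round(1))
E
python3 lid.py yellow .4663 -.1881 .06; python3 -c "
from h import *
to([.6068,.2613,.339])"
```

```text
0.74 [np.int64(259), np.int64(134)] [np.int64(312), np.int64(190)]
pred [259.1 135.8] [312.7 189. ]
t 65.5 p [ 0.4672 -0.1901  0.3303] tool cm [-8.85 46.42 -0.61] yaw_y 83.6 q6 -0.44 zax [-0.     0.006 -1.   ]
```

>>> jog_arm([
  {"xyz":[-0.8,4.2,-0.2],"rot":[0,0,0]},
  {"xyz":[-0.8,4.2,-0.2],"rot":[0,0,0]},
  {"xyz":[-0.8,4.2,-0.2],"rot":[0,0,0]},
  {"xyz":[-0.8,4.2,0],"rot":[0,0,0]},
  {"xyz":[-0.8,4.2,0],"rot":[0,0,0]},
  {"xyz":[-0.8,4.2,0],"rot":[0,0,0]},
  {"xyz":[-0.8,4.2,0],"rot":[0,0,0]},
  {"xyz":[-0.8,4.2,0],"rot":[0,0,0]},
  {"xyz":[-0.8,4.2,0],"rot":[0,0,0]},
  {"xyz":[-0.8,4.2,0],"rot":[0,0,0]},
  {"xyz":[-0.8,4.2,0],"rot":[0,0,0]},
  {"xyz":[0,0,0],"rot":[0,0,0]},
])

```text
clock: 66.75
ee_pos: [0.606, 0.2634, 0.3353]
eef_rot: [0.054, 0.999, 0.003, -0.003]
force: [-1.1, -0.4, -0.3]
finger_gap: 0.5
finger_force: 0.0
```

>>> jog_arm([
  {"xyz":[0,0,0],"rot":[0,0,0]},
  {"xyz":[0,0,0],"rot":[0,0,0]},
])

```text
clock: 66.95
ee_pos: [0.6055, 0.2585, 0.3379]
eef_rot: [0.056, 0.998, 0.003, -0.002]
force: [0.3, 0.2, 0.8]
finger_gap: 0.503
finger_force: 0.0
```

```bash
python3 lid.py blue .6072 .2628 .128; python3 -c "
from h import *
to([.6072,.2627,.190])"
```

```text
0.78 [np.int64(258), np.int64(142)] [np.int64(320), np.int64(210)]
pred [256.5 147.1] [319.2 208.7]
t 67.0 p [0.6056 0.2582 0.3385] tool cm [-0.15  0.37 14.85] yaw_y 83.5 q6 0.39 zax [-0.002  0.007 -1.   ]
```

>>> jog_arm([
  {"xyz":[-0.15,0.35,0],"rot":[0,0,0]},
  {"xyz":[0,0,3],"rot":[0,0,0]},
  {"xyz":[0,0,4],"rot":[0,0,0]},
  {"xyz":[0,0,4],"rot":[0,0,0]},
  {"xyz":[0,0,2.4],"rot":[0,0,0]},
  {"xyz":[0,0,1.4],"rot":[0,0,0]},
  {"xyz":[0,0,0],"rot":[0,0,0]},
  {"xyz":[0,0,0],"rot":[0,0,0]},
  {"xyz":[0,0,0],"rot":[0,0,0]},
])

```text
clock: 67.95
ee_pos: [0.608, 0.2637, 0.1915]
eef_rot: [0.056, 0.998, 0.004, -0.0]
force: [0.7, 0.3, 1.4]
finger_gap: 0.496
finger_force: 0.0
```

>>> jog_arm([
  {"xyz":[0,0,0],"rot":[0,0,0]},
  {"xyz":[0,0,0],"rot":[0,0,0]},
  {"xyz":[0,0,0],"rot":[0,0,0]},
  {"xyz":[0,0,0],"rot":[0,0,0]},
  {"xyz":[0,0,0],"rot":[0,0,0]},
  {"xyz":[0,0,-0.5],"rot":[0,0,0]},
  {"xyz":[0,0,-0.8],"rot":[0,0,0]},
  {"xyz":[0,0,-0.8],"rot":[0,0,0]},
  {"xyz":[0,0,-0.8],"rot":[0,0,0]},
  {"xyz":[0,0,-0.8],"rot":[0,0,0]},
  {"xyz":[0,0,-0.3],"rot":[0,0,0]},
  {"xyz":[0,0,0],"rot":[0,0,0]},
], fingers=1)

```text
clock: 69.15
ee_pos: [0.6076, 0.2635, 0.2306]
eef_rot: [0.056, 0.998, 0.004, -0.001]
force: [-0.6, 0.7, -4.2]
finger_gap: 0.244
finger_force: 58.8
```

```bash
python3 hk.py 1
```

```text
hook frame -0.0 0.0001 z 0.2306 F [-0.6  0.7 -4.2] gap 0.244 t 69.15
t 69.2 p [0.6076 0.2635 0.2306] tool cm [-0.   -0.02  0.56] yaw_y 83.6 q6 0.39 zax [-0.001  0.007 -1.   ]
```

>>> jog_arm([
  {"xyz":[1,0,0],"rot":[0,0,0]},
  {"xyz":[2,0,0],"rot":[0,0,0]},
  {"xyz":[2,0,0],"rot":[0,0,0]},
  {"xyz":[2,0,0],"rot":[0,0,0]},
  {"xyz":[1.5,0,0],"rot":[0,0,0]},
  {"xyz":[0.5,0,-1.5],"rot":[0,0,0]},
  {"xyz":[0,0,-3],"rot":[0,0,0]},
  {"xyz":[0.2,-1,-2],"rot":[0,0,0]},
  {"xyz":[0.2,-3,0],"rot":[0,0,0]},
  {"xyz":[0.3,-4,0],"rot":[0,0,0]},
  {"xyz":[0.3,-4,0],"rot":[0,0,0]},
  {"xyz":[0.3,-4,0],"rot":[0,0,0]},
])

```text
clock: 70.35
ee_pos: [0.486, 0.1143, 0.294]
eef_rot: [0.055, 0.998, 0.003, -0.001]
force: [1.0, -0.0, -3.3]
finger_gap: 0.246
finger_force: 59.6
```

>>> jog_arm([
  {"xyz":[0.3,-4,0],"rot":[0,0,0]},
  {"xyz":[0.3,-4,0],"rot":[0,0,0]},
  {"xyz":[0.3,-4,0],"rot":[0,0,0]},
  {"xyz":[0,-4,0],"rot":[0,0,0]},
  {"xyz":[0,-3,0],"rot":[0,0,0]},
  {"xyz":[0,-1,0],"rot":[0,0,0]},
  {"xyz":[0,0,0],"rot":[0,0,0]},
  {"xyz":[0,0,0],"rot":[0,0,0]},
])

```text
clock: 71.15
ee_pos: [0.456, -0.0815, 0.2929]
eef_rot: [0.056, 0.998, 0.004, -0.001]
force: [0.3, -0.7, -3.2]
finger_gap: 0.246
finger_force: 59.7
```

```bash
python3 -c "
from h import *
to([.4563,-.0836,.120]); print(r.read_state()['force'].round(1))"
```

```text
t 71.2 p [ 0.456  -0.0815  0.2929] tool cm [-0.11 -0.33 17.29] yaw_y 83.6 q6 -0.25 zax [-0.002  0.008 -1.   ]
[ 0.3 -0.7 -3.2]
```

>>> jog_arm([
  {"xyz":[-0.1,-0.35,2],"rot":[0,0,0]},
  {"xyz":[0,0,4],"rot":[0,0,0]},
  {"xyz":[0,0,4],"rot":[0,0,0]},
  {"xyz":[0,0,4],"rot":[0,0,0]},
  {"xyz":[0,0,2],"rot":[0,0,0]},
  {"xyz":[0,0,0.8],"rot":[0,0,0]},
  {"xyz":[0,0,0.3],"rot":[0,0,0]},
  {"xyz":[0,0,0.1],"rot":[0,0,0]},
  {"xyz":[0,0,0],"rot":[0,0,0]},
  {"xyz":[0,0,0],"rot":[0,0,0]},
])

```text
clock: 72.15
ee_pos: [0.4571, -0.0849, 0.1218]
eef_rot: [0.056, 0.998, 0.003, -0.001]
force: [-0.3, -0.3, -3.2]
finger_gap: 0.245
finger_force: 59.7
```

```bash
python3 -c "
from h import *
to([.4563,-.0836,.120]); print(r.read_state()['force'].round(1))"
```

```text
t 72.2 p [ 0.4571 -0.0849  0.1218] tool cm [0.09 0.11 0.18] yaw_y 83.6 q6 -0.25 zax [-0.001  0.007 -1.   ]
[-0.3 -0.3 -3.2]
```

>>> jog_arm([
  {"xyz":[0.05,0.1,0.1],"rot":[0,0,0]},
  {"xyz":[0,0,0.08],"rot":[0,0,0]},
  {"xyz":[0,0,0],"rot":[0,0,0]},
  {"xyz":[0,0,0],"rot":[0,0,0]},
])

```text
clock: 72.55
ee_pos: [0.4566, -0.0838, 0.1202]
eef_rot: [0.056, 0.998, 0.003, -0.0]
force: [-4.3, 0.5, 11.7]
finger_gap: 0.244
finger_force: 61.7
```

>>> jog_arm([
  {"xyz":[0,0,0],"rot":[0,0,0]},
  {"xyz":[0,0,0],"rot":[0,0,0]},
  {"xyz":[0,0,0],"rot":[0,0,0]},
  {"xyz":[0,0,0],"rot":[0,0,0]},
  {"xyz":[0,0,-1],"rot":[0,0,0]},
  {"xyz":[0,0,-4],"rot":[0,0,0]},
  {"xyz":[0,0,-4],"rot":[0,0,0]},
  {"xyz":[0,0,-4],"rot":[0,0,0]},
  {"xyz":[0,0,-4],"rot":[0,0,0]},
  {"xyz":[0,0,-4],"rot":[0,0,0]},
  {"xyz":[0,0,-3],"rot":[0,0,0]},
  {"xyz":[0,0,0],"rot":[0,0,0]},
], fingers=0)

```text
clock: 73.75
ee_pos: [0.4574, -0.0856, 0.3633]
eef_rot: [0.056, 0.998, 0.003, 0.002]
force: [-0.2, -0.1, -0.2]
finger_gap: 0.501
finger_force: 0.0
```

```bash
python3 lid.py blue .4563 -.0836 .06; python3 lid.py red .4463 .0212 .06; python3 lid.py yellow .4663 -.1881 .06
python3 - <<'E'
from h import *
# rings seen around the tins: centre of each ring from the wrist picture
im=r.read_camera("wrist"); r.read_camera("top"); r.read_camera("side")
for q,w in (("spreader",(.4574,.2981,.045)),("tin_red",(.4463,.0212,.09)),("tin_blue",(.4563,-.0836,.09)),("tin_yellow",(.4663,-.1881,.09))):
    for c in ("top","side"): print(q,c,proj(c,w).round(0),[(round(d["conf"],2),np.round(d["at"],0).tolist()) for d in r.boxes_of(c,q)[:2]])
print(r.read_state()["force"].round(1),r.read_state()["clock"])
E
```

```text
0.83 [np.int64(261), np.int64(131)] [np.int64(310), np.int64(183)]
0.19 [np.int64(463), np.int64(275)] [np.int64(559), np.int64(371)]
pred [260.  134.4] [310.2 184.4]
0.57 [np.int64(341), np.int64(116)] [np.int64(405), np.int64(168)]
0.44 [np.int64(491), np.int64(0)] [np.int64(559), np.int64(36)]
pred [346.9 117.3] [398.  168.9]
0.58 [np.int64(168), np.int64(153)] [np.int64(230), np.int64(206)]
pred [173.7 156.1] [223.8 205.2]
spreader top [162. 241.] [(0.61, [150.0, 244.0]), (0.15, [200.0, 171.0])]
spreader side [203. 297.] [(0.88, [196.0, 301.0]), (0.65, [140.0, 265.0])]
tin_red top [254. 244.] []
tin_red side [270. 245.] [(0.54, [269.0, 254.0])]
tin_blue top [290. 241.] [(0.69, [334.0, 252.0]), (0.53, [366.0, 292.0])]
tin_blue side [291. 228.] []
tin_yellow top [326. 238.] [(0.75, [324.0, 240.0]), (0.26, [301.0, 146.0])]
tin_yellow side [310. 212.] [(0.74, [189.0, 208.0])]
[-0.2  0.9 -0. ] 74.6
```

>>> jog_arm([
  {"xyz":[0,4.2,0],"rot":[0,0,0]},
  {"xyz":[0,4.2,0],"rot":[0,0,0]},
  {"xyz":[0,4.2,0],"rot":[0,0,0]},
  {"xyz":[0,4.2,0],"rot":[0,0,0]},
  {"xyz":[0,4.2,0],"rot":[0,0,0]},
  {"xyz":[0,4.2,0],"rot":[0,0,0]},
  {"xyz":[0,4.2,0],"rot":[0,0,0]},
  {"xyz":[0,4.2,0],"rot":[0,0,0]},
  {"xyz":[0,4.2,0],"rot":[0,0,0]},
  {"xyz":[0,0,0],"rot":[0,0,0]},
  {"xyz":[0,0,0],"rot":[0,0,0]},
  {"xyz":[0,0,0],"rot":[0,0,0]},
])

```text
clock: 75.8
ee_pos: [0.4986, 0.2896, 0.3619]
eef_rot: [0.056, 0.998, 0.003, -0.001]
force: [0.1, -0.3, -0.1]
finger_gap: 0.5
finger_force: 0.0
```

```bash
python3 look.py fin spreader
python3 - <<'E'
from h import *
yaw=np.radians(101.87); o=np.array([.4403,.3815]); u=np.array([np.cos(yaw),np.sin(yaw)])
z=np.load("pics/fin.npz"); m={"intrinsics":z["K"],"T":z["T"]}
for n,b,h in (("tip",.028,.043),("org",-.047,.05),("hend",-.157,.058)): print(n,proj("wrist",[*(o+b*u),h],m).round(1))
d=r.masks_of("wrist","spreader")[0]; p=cv2.findNonZero(d["mask"].astype(np.uint8)); print(cv2.boxPoints(cv2.minAreaRect(p)).round(0).tolist())
E
```

```text
t 75.8 p [0.4986 0.2896 0.3619] tool cm [ 46.22 -34.58  36.09] yaw_y 83.6 q6 0.49 zax [-0.002  0.007 -1.   ]
spreader 0.79 [316.9 117. ] rect [304.9 119.5] [ 29.1 157.7] 72.5 z.004 [0.453 0.339 0.004]
tip [377.2  95.4]
org [317.1 116.1]
hend [228.9 146.3]
[[225.0, 129.0], [376.0, 82.0], [384.0, 110.0], [234.0, 157.0]]
```

```bash
python3 -c "
from station import r
print(r.hand_in())"
```

```text
the job is handed in; nothing more can be done
None
```

I handed the job in at about 76 s on the robot clock. By the camera checks the spreader is home in the block, all three tins hung together on the scale for about 6 s untouched, and each now stands on the disc of its own colour; the hand-in call returned no verdict.

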